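# Find the heavy side of a loaded tube-rotator wheel and hold it at the bottom

## Task

The little square bottle of balance weights has fallen over: stand it upright on the bench and let go of it. Then take the orange handle of the tube rotator, turn the unevenly loaded wheel by hand to feel which side of it is heavy, and bring that heavy side to the very bottom; finish still gripping the handle and keeping the wheel there, with the other bench things left where they are.

Things in the scene. Friction and masses are not known exactly. Their poses are not given: they have to be found in the camera images.
- bottle: Small square white bottle with a blue band and an orange cap, starts lying on one flat side. Body 38 x 38 x 66 mm, then a neck and a round cap 31 mm across from 75 to 93 mm; 0.12 kg. Origin: centre of its base; its z axis points to the cap (level at the start, straight up when upright), x and y are square to its flat sides.
- stand: Fixed stand of the tube rotator: beige housing on a post behind the wheel. Origin on the bench below the disc's front face; its x axis is level, along the wheel's axle, from handle side to housing (away from the robot); z up. Axle 190 mm above the bench. Base plate 150 x 150 x 20 mm, from x = 0 to 150 mm; housing from x = 50 mm; nothing fixed lies before x = 0.
- wheel: Clear upright disc, 190 mm across, grey hub, six like vials behind it, filled unequally. It turns endlessly about its x axis (the stand's x). Origin on the axle at the disc's front face; z points to the handle. Drag is steady both ways (about 0.22 N m) and it stays where left. Its heavy side may be anywhere; that weight adds at most 0.15 to 0.21 N m, felt only by turning.
- handle: Orange round handle, 16 mm thick, 66 mm long, level, standing out of the disc's front towards the robot, 65 mm from the axle; it spins freely on its pin, so a pinch keeps its attitude as the wheel turns. Origin: its middle, on its axis, 36 mm before the disc's face; its x axis lies along it, away from the robot. Free end 37 mm towards the robot, with a 20 mm thick rim 4 mm long.
- vial_a: Small amber vial with a white cap, standing, 29 mm across, 68 mm tall; leave alone. Origin: centre of its base.
- vial_b: Another amber vial with a white cap, standing, 29 mm across, 68 mm tall; leave alone. Origin: centre of its base.
- beaker: Empty glass beaker, 72 mm across, 85 mm tall; leave alone. Origin: centre of its base.
- reagent: Clear glass bottle with an orange cap, 64 mm across, 150 mm tall; leave alone. Origin: centre of its base.

How it is judged (in metres and radians):
On the way, in this order (a step that is already met when the one before it is completed fails the run):
1. the square bottle stands upright on the bench, let go and at rest (angle between bottle's own z axis and vertical below 0.1 rad and height (world z) of bottle below 0.006 m and linear speed of bottle below 0.03 m/s and contact force between each of the arm, the fingers and bottle below 0.1 N), for 0.2 s.
2. then the fingers grip the wheel's handle (contact force between the fingers and handle above 5 N), for 0.2 s.
At the end, for the whole second after the job is handed in: the wheel's heavy side points straight down within 20 degrees, the wheel is still and its handle is gripped between the fingers (over 5 N); the square bottle stands upright on the bench (within 6 degrees), released and at rest (z of heavy in the frame of stand below 0.1618 m and angular speed of wheel below 0.1 rad/s and contact force between the fingers and handle above 5 N and angle between bottle's own z axis and vertical below 0.1 rad and height (world z) of bottle below 0.006 m and linear speed of bottle below 0.03 m/s and contact force between the fingers and bottle below 0.1 N); the arm keeps its last pose, push and grip.
It fails at once if another bench thing (either vial, the beaker, the reagent bottle) is shifted more than 30 mm (distance of any of vial_a, vial_b, beaker, reagent from where it was at the start of the episode above 0.03 m).
It also fails if it takes over 72 s, if anything falls off the work surface, if the arm or the gripper's body presses on something with over 40 N, if the wrist force passes 120 N, or if a joint passes its speed limit or range.

## Robot

A 6-joint arm with a two-finger parallel gripper is mounted at the origin on the work surface. World frame = base frame: x ahead of the robot, y to its left, z up, the work surface at z = 0. Lengths are in mm, angles in degrees, forces in N, time in s.
With the tool pointing down it reaches from about 350 to 850 mm from the base axis. Payload 8.1 kg.
Tool frame: the origin (TCP) lies midway between the tips of the shut fingers; the grasp point (between the pads) lies 19 mm behind it; z points along the fingers, y is the line along which they close (so a half turn about z gives the same grasp; the last joint's range is limited). The gripper opens to 85 mm and grips with 20 to 120 N. Pads are 22 mm wide; open, the fingers measure 114 mm over their backs; the gripper's body (76 mm by 85 mm) begins 54 mm behind the grasp point. The pads swing forward as they close: fully open they stand 13 mm farther back than shut.
Start: joints at [-72.846, 7.471, 85.268, -0, 87.261, -4.893], TCP at [225.244, -556.121, 231.292] pointing down, gripper open.
Joint ranges: [-169.43, 169.43], [-51.17, 129.36], [1.28, 143.12], [-76.62, 256.62], [0, 156.53], [-152.29, 152.29]. Speed limits (degrees/s): [136.94, 136.94, 159.86, 180, 180, 180].

## Interface

Orientations are given as [roll, pitch, yaw] about the fixed x, y, z axes, in that order (R = Rz(yaw) Ry(pitch) Rx(roll)).
In Python, from bench import sense, snapshot, camera_params, hand_in, masks_of, pinpoint gives the robot as it stands.
- The arm moves only by the tool step_arm, never from a script. Its argument "targets" is a list of rows, each an object with "angular": the turn, a rotation vector about the tool's x, y, z scaled (see below), a list of three; "dp": the shift along the tool's x, y, z scaled (see below), a list of three; "fingers": the closure, from 0 (fully open) to 1 (shut). A call has exactly 8 rows; each row is the pose to reach, as a shift and turn from the pose commanded when the call began, along the tool's axes at that moment, turning the shorter way round; what a row does not reach only later rows make up. The controller multiplies each number of a shift by 0.2 m and each number of a turn by 180 degrees. A row lasts 1/8 s, in which the tool goes at most 62.5 mm and 10.7 degrees, less where a joint would pass 70% of its speed; a pose out of reach is approached as far as the arm can. A call with a number of a shift or a turn outside -1 to 1 is refused whole. A call with a gripper value outside its range is refused whole. The fingers move at their own pace and stop on an object; "newtons" is the grip in N (left out, the last holds). Time passes only in rows, so rows that repeat a pose let the fingers close, or fill a call up. It gives the time, the measured TCP pose, the force, the opening and the grip force at its end, in the units of the state.
- sense(): the state, without advancing time (a new reading comes with each control period).
- snapshot(name): name is "scene" or "side" or "wrist"; returns the picture (420x560x3 uint8, blue, green, red); there is no depth.
- camera_params(name): a dict with "vfov" (degrees; the focal length in pixels is half the picture's height over the tangent of half this angle, whatever the lens; pixels are square), "cx", "cy" (the principal point, pixels), "D" ([k1, k2, p1, p2, k3] as OpenCV has them; the pictures are not rectified), "R" (3x3) and "t" (3): a world point X has camera coordinates R X + t. Camera axes: x right, y down, z forward; pixel columns grow to the right and rows downward; lengths in mm; the calibration is good to about 2 mm. A picture is of the moment at which its call begins: read the wrist's pose just before it. camera_params takes no time and is no camera call; for the wrist camera it gives the pose at the moment of the call.
- hand_in(): hands the job in; it is judged then, once.
Trained networks look in the newest picture that a camera, given by its name, has taken for a name from the list of things; names that differ only in an ending like _2 or _b are one class to them, and where a whole thing is asked for, a point or a joint stands for the part that bears it (a point fixed in the world has none). Each returns a list of dicts, best first, with "conf" (0 to 1); they miss things now and then, are a little off and sometimes report something else, mostly with a low value. They report only what shows in the picture. A call takes as long as a camera call.
- masks_of(camera, label): "pixels" (420x560 bool, what is visible of it) and "at" ([column, row] in pixels, amid what is visible of it).
- pinpoint(camera, label): "at" ([column, row] in pixels: a listed point, or the origin of a listed thing).
The state is a dict: "time": time; "joint_pos": joint angles; "qd": joint speeds; "joint_efforts": joint torques, N m; "tool_pos": TCP position; "tcp_rot": TCP orientation; "ft_force": force on the tool from outside, world axes, zero at the start; "wrist_torque": the same for the moment, N m; "finger_gap": finger opening in mm; "grip_force": force on a finger pad.
Only numpy, scipy, OpenCV 4.12 (cv2) and the standard library are available. Lean on these libraries where they do the work, as an engineer would, in place of code of your own. Each camera call takes 0.05 s, during which the arm holds its last target. There are 200 camera calls.

## Working session

There is one attempt and no reset: what is moved stays moved. The work goes in short steps, Python scripts to look and compute and a tool call to move; the robot and the scene stay as the last step left them, time stands still between calls to the robot, and variables do not carry over. Pictures are saved under pics/ and viewed, at most 10 in all, crops included, and the job is handed in when it is done.

Besides the shell and the picture viewer there is one more tool, called after "Call:" by a JSON object that holds its "name" and its "arguments", one argument or row to a line. step_arm: Moves the arm, as the interface text tells. Its arguments: {"type":"object","properties":{"targets":{"type":"array","items":{"type":"object","properties":{"angular":{"type":"array","items":{"type":"number","minimum":-1,"maximum":1}},"dp":{"type":"array","items":{"type":"number","minimum":-1,"maximum":1}},"fingers":{"type":"number"}}}},"newtons":{"type":"number"}},"required":["targets"]}

```bash
ls; mkdir -p pics; python3 - <<'E'
from bench import *
import cv2,numpy as np
s=sense();print({k:np.round(v,2).tolist() for k,v in s.items()})
ims=[]
for c in ["scene","side"]:
    im=snapshot(c);ims.append(im);p=camera_params(c);print(c,p)
    for n in ["bottle","stand","wheel","handle","vial_a","beaker","reagent"]:
        print(n,[(np.round(d["at"]).tolist(),round(d["conf"],2)) for d in pinpoint(c,n)][:3])
cv2.imwrite("pics/a.png",ims[0]);cv2.imwrite("pics/b.png",ims[1])
E
```

```text
pics
{'time': 0.0, 'joint_pos': [-72.84, 7.52, 85.33, 0.0, 87.26, -4.89], 'qd': [-0.03, 0.03, -0.05, -0.06, -0.14, 0.05], 'joint_efforts': [-0.0, -56.94, -50.06, -0.0, 0.01, -0.0], 'tool_pos': [225.1, -555.58, 230.22], 'tcp_rot': [-179.89, -0.01, 22.05], 'ft_force': [-0.17, -0.43, 0.02], 'wrist_torque': [-0.01, 0.01, -0.02], 'grip_force': 0.0, 'finger_gap': 85.32}
scene {'vfov': 56.023647744528034, 'cx': 287.6509672247138, 'cy': 206.37715456887778, 'D': array([0.01802908, 0.        , 0.        , 0.        , 0.        ]), 'R': array([[-0.36881728,  0.92937683, -0.01524868],
       [ 0.79416621,  0.30655057, -0.52471591],
       [-0.48298431, -0.20563428, -0.85114082]]), 't': array([ 214.45131688, -305.65197989, 1706.15491514])}
bottle [([224.0, 206.0], 0.84)]
stand [([308.0, 265.0], 0.83)]
wheel [([307.0, 237.0], 0.88)]
handle [([328.0, 240.0], 0.36)]
vial_a [([406.0, 267.0], 0.52), ([395.0, 247.0], 0.51)]
beaker [([182.0, 197.0], 0.82)]
reagent [([412.0, 298.0], 0.9), ([301.0, 238.0], 0.61)]
side {'vfov': 55.54978482357504, 'cx': 281.5813205183962, 'cy': 208.937032035378, 'D': array([-0.10555773,  0.        ,  0.        ,  0.        ,  0.        ]), 'R': array([[-0.66115827, -0.75006637,  0.01643705],
       [-0.50821779,  0.43164539, -0.74524958],
       [ 0.55189167, -0.50108153, -0.66658299]]), 't': array([344.06797125, 396.75257414, 937.59645373])}
bottle [([346.0, 212.0], 0.92)]
stand [([240.0, 246.0], 0.75)]
wheel [([242.0, 202.0], 0.82)]
handle [([230.0, 223.0], 0.64), ([375.0, 188.0], 0.57)]
vial_a [([194.0, 343.0], 0.51), ([167.0, 331.0], 0.48)]
beaker [([373.0, 190.0], 0.66)]
reagent [([130.0, 319.0], 0.69)]
```

```bash
cat > h.py <<'E'
from bench import *
import cv2,numpy as np
from scipy.spatial.transform import Rotation as Rn
def cam(c):
    p=camera_params(c);f=210/np.tan(np.radians(p["vfov"]/2))
    return np.array([[f,0,p["cx"]],[0,f,p["cy"]],[0,0,1]]),p["D"],np.array(p["R"]),np.array(p["t"])
def ray(c,uv,P=None):
    K,D,R,t=P or cam(c)
    x=cv2.undistortPoints(np.array([[uv]],float),K,D)[0,0]
    return -R.T@t,R.T@np.array([x[0],x[1],1])
def onz(c,uv,z,P=None):
    o,d=ray(c,uv,P);return o+d*(z-o[2])/d[2]
def tri(rays):
    A=0;b=0
    for o,d in rays:
        d=d/np.linalg.norm(d);M=np.eye(3)-np.outer(d,d);A=A+M;b=b+M@o
    X=np.linalg.solve(A,b)
    return X,[round(float(np.linalg.norm(np.cross(X-o,d/np.linalg.norm(d)))),1) for o,d in rays]
def proj(c,X,P=None):
    K,D,R,t=P or cam(c)
    return cv2.projectPoints(np.array(X,float).reshape(-1,3),cv2.Rodrigues(R)[0],t,K,D)[0][:,0]
def two(a,b): return tri([ray("scene",a),ray("side",b)])
E
python3 - <<'E'
from h import *
np.set_printoptions(precision=1,suppress=True)
for n,a,b in [("bottle",(224,206),(346,212)),("stand",(308,265),(240,246)),("wheel",(307,237),(242,202)),("handle",(328,240),(230,223)),("reagent",(412,298),(130,319)),("beaker",(182,197),(373,190)),("va",(406,267),(194,343)),("va2",(395,247),(194,343)),("va3",(406,267),(167,331)),("va4",(395,247),(167,331))]: print(n,*two(a,b))
a=cv2.imread("pics/a.png")[130:340,130:470];b=cv2.imread("pics/b.png")[150:360,80:420]
cv2.imwrite("pics/c.png",np.vstack([cv2.resize(x,None,fx=1.42,fy=1.42,interpolation=2) for x in (a,b)]))
E
```

```text
bottle [ 507.  -287.3   10.6] [6.1, 6.1]
stand [614.9  89.1  10.8] [1.2, 1.2]
wheel [603.   77.2 191.9] [0.4, 0.4]
handle [577.2 139.2 168.5] [0.1, 0.1]
reagent [597.9 460.3   1.5] [7.0, 7.0]
beaker [ 526.8 -460.8    4.8] [6.8, 6.8]
va [463.5 390.3 -43. ] [26.9, 26.9]
va2 [431.8 364.6  -3.4] [8.0, 8.0]
va3 [498.8 409.6  10.5] [0.5, 0.5]
va4 [466.7 384.3  50.9] [32.8, 32.8]
```

View pics/c.png

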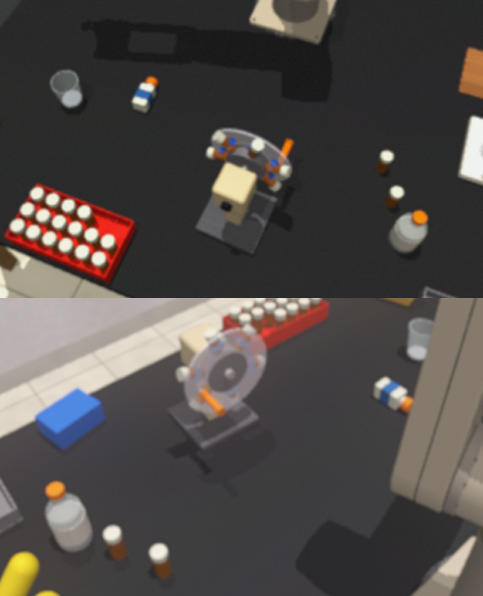

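The cropped picture (scene above, side below) shows the bottle lying right of the wheel, with its cap towards the robot. The handle is on the wheel's left, a little below axle height, and the vials and reagent bottle are at far left. I'll fit the bottle from silhouettes and work out the stand's yaw.

```bash
cat > fit.py <<'E'
from h import *
from scipy.optimize import minimize
def pts():
    P=[[x,y,z] for x in(-19,19) for y in(-19,19) for z in(0,66)]
    t=np.linspace(0,2*np.pi,24,endpoint=False)
    C=[[15.5*np.cos(a),15.5*np.sin(a),z] for a in t for z in(75,93)]
    return np.array(P),np.array(C)
B,C=pts()
def render(P,X,up=False):
    x,y,yw=X; c,s=np.cos(yw),np.sin(yw)
    R=np.array([[c,-s,0],[s,c,0],[0,0,1]])
    if not up: R=R@np.array([[0,0,1],[0,1,0],[-1,0,0]])
    o=np.array([x,y,0 if up else 19])
    m=np.zeros((1680,2240),np.uint8)
    for Q in(B,C):
        u=proj(None,Q@R.T+o,P); cv2.fillConvexPoly(m,cv2.convexHull(((u+.5)*4).astype(np.int32)),255)
    return cv2.resize(m,(560,420),interpolation=cv2.INTER_AREA)/255.
def fit(obs,X0):
    def cost(X): return sum(1-np.minimum(r:=render(P,X),m).sum()/np.maximum(r,m).sum() for P,m in obs)
    best=None
    for y0 in ([X0[2]] if len(X0)>2 else np.radians(np.arange(0,360,30))):
        S=np.array([[X0[0],X0[1],y0]]*4);S[1,0]+=15;S[2,1]+=15;S[3,2]+=.3
        r=minimize(cost,S[0],method="Nelder-Mead",options=dict(initial_simplex=S,xatol=.05,fatol=1e-4))
        if best is None or r.fun<best.fun: best=r
    return best.x,best.fun
E
python3 - <<'E'
from fit import *
np.set_printoptions(precision=1,suppress=True)
obs=[]
for c in("scene","side"):
    snapshot(c);m=masks_of(c,"bottle")[0];print(m["conf"],m["at"],m["pixels"].sum());obs.append((cam(c),m["pixels"].astype(float)))
x,f=fit(obs,(500,-285));print(x[:2],np.degrees(x[2]),f)
for o in obs: print(fit([o],x))
for X in [(577.2,139.2,168.5)]:
  pass
# wheel mask centres
for c in("scene","side"):
    for n in("wheel","handle","stand"):
        for m in masks_of(c,n)[:1]:
            ys,xs=np.nonzero(m["pixels"]);print(c,n,m["conf"],m["at"],xs.min(),xs.max(),ys.min(),ys.max(),xs.size)
E
```

```text
0.7 [229.0, 196.0] 254
0.9 [356.4, 217.6] 351
[ 500.4 -275.9] 184.0947215600116 0.3222017112628742
(array([ 498.1, -276.8,    3.2]), np.float64(0.13183471792365742))
(array([ 500. , -277.1,    3.1]), np.float64(0.1683787030742151))
scene wheel 0.59 [305.8, 238.6] 276 335 220 264 1457
scene handle 0.42 [331.9, 236.5] 328 335 228 239 57
scene stand 0.69 [299.1, 262.8] 268 334 221 307 3533
side wheel 0.97 [239.0, 200.0] 205 266 170 230 2527
side handle 0.57 [228.7, 223.3] 221 237 215 231 120
side stand 0.64 [230.9, 207.3] 199 267 169 256 4168
```

```bash
cat >> h.py <<'E'
def pose():
    s=sense();return np.array(s["tool_pos"]),Rn.from_euler("xyz",s["tcp_rot"],degrees=True)
def RPY(r): return Rn.from_euler("xyz",r,degrees=True)
def mv(p,rpy,fr=None):
    "print the row for going from fr (or the present pose) to p,rpy"
    q,R=fr or pose(); r=RPY(rpy) if not isinstance(rpy,Rn) else rpy
    print("dp",np.round(R.inv().apply(np.array(p)-q)/200,4).tolist(),"ang",np.round((R.inv()*r).as_rotvec()/np.pi,4).tolist())
E
python3 - <<'E'
from h import *
K,D,R,t=cam("wrist");p,T=pose()
print(T.inv().apply(-R.T@t-p),T.inv().as_matrix()@R.T)
mv((420,-280,230),(180,0,0)); 
d=Rn.from_matrix(np.array([[.7071,0,.7071],[0,-1,0],[.7071,0,-.7071]]))
print(d.as_euler("xyz",degrees=True)); mv((400,-279,130),d)
mv((400,-279,130),d,(np.array((420,-280,230)),RPY((180,0,0))))
E
```

```text
[  85.15659244   -0.61775863 -142.1794973 ] [[-4.99523428e-04 -9.45822283e-01 -3.24684400e-01]
 [ 9.99999874e-01 -4.57485776e-04 -2.05809470e-04]
 [ 4.61206886e-05 -3.24684462e-01  9.45822392e-01]]
dp [1.4209, -0.9141, 0.0064] ang [-0.0, 0.0, 0.1225]
[180. -45.   0.]
dp [1.3301, -0.9563, 0.5064] ang [-0.0481, 0.2469, 0.1161]
dp [-0.1, -0.005, 0.5] ang [0.0, 0.25, 0.0]
```

Call:
{"name": "step_arm", "arguments": {
  "targets": [
    {"dp":[0.3,-0.2,0],"angular":[0,0,0.03],"fingers":0},
    {"dp":[0.5,-0.4,0],"angular":[0,0,0.06],"fingers":0},
    {"dp":[0.8,-0.6,0],"angular":[0,0,0.1],"fingers":0},
    {"dp":[1,-0.8,0],"angular":[0,0,0.1225],"fingers":0},
    {"dp":[1,-0.9,0],"angular":[0,0,0.1225],"fingers":0},
    {"dp":[1,-0.91,0],"angular":[0,0,0.1225],"fingers":0},
    {"dp":[1,-0.91,0],"angular":[0,0,0.1225],"fingers":0},
    {"dp":[1,-0.91,0],"angular":[0,0,0.1225],"fingers":0}
  ]
}}

```text
time: 2.3
tool_pos: [342.1, -313.4, 231.3]
tcp_rot: [180.0, 0.0, -0.1]
ft_force: [0.0, 0.4, 0.8]
finger_gap: 85.3
grip_force: 0.0
```

```bash
python3 - <<'E'
from fit import *
P=cam("wrist");im=snapshot("wrist");cv2.imwrite("pics/w1.png",im)
ms=masks_of("wrist","bottle");print(pose()[0],pose()[1].as_euler("xyz",degrees=True))
for m in ms[:2]:
    ys,xs=np.nonzero(m["pixels"]);print(m["conf"],m["at"],xs.min(),xs.max(),ys.min(),ys.max())
x,f=fit([(P,ms[0]["pixels"].astype(float))],(500,-277,np.radians(182)));print(x[:2],np.degrees(x[2]),f)
E
```

```text
[ 342.03814557 -313.19242665  231.16548309] [-1.79987692e+02  1.29441329e-02 -8.03889512e-02]
0.62 [244.2, 46.8] 217 267 0 103
[ 502.5373654  -276.08206241] 181.67199521838515 0.07874012214658488
```

View pics/w1.png

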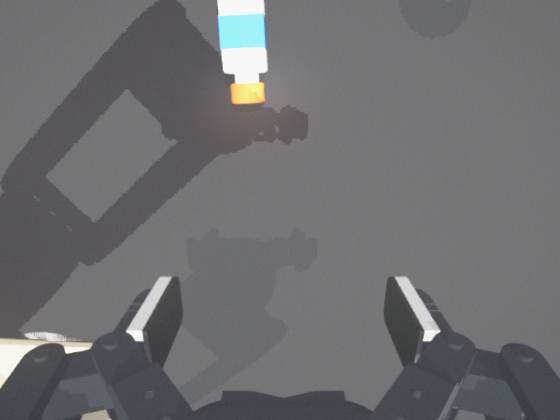

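The wrist picture shows the bottle near column 243, cap at row 93, squared up with the gripper. The fit gives base (502, -276) and axis yaw 181.7°. I'll grasp with the tool tilted 45°, so the bottle can be rotated upright.

```bash
python3 - <<'E'
from h import *
pre=np.array([469.5,-276.9,8]);d=np.array([.7071,.02,-.7071])
fr=pose()
for b in (110,0): 
    q=pre-b*d; print(q); mv(q,(180,-45,1.7),fr); fr=(q,RPY((180,-45,1.7)))
E
```

```text
[ 391.719 -279.1     85.781]
dp [0.2483, -0.1707, 0.7269] ang [0.0038, 0.2501, -0.0094]
[ 469.5 -276.9    8. ]
dp [0.0001, 0.0005, 0.5501] ang [0.0, 0.0, 0.0]
```

Call:
{"name": "step_arm", "arguments": {
  "targets": [
    {"dp":[0.05,-0.03,0.1],"angular":[0,0.05,0],"fingers":0},
    {"dp":[0.1,-0.07,0.25],"angular":[0,0.1,0],"fingers":0},
    {"dp":[0.15,-0.1,0.4],"angular":[0,0.15,0],"fingers":0},
    {"dp":[0.2,-0.14,0.55],"angular":[0,0.2,-0.005],"fingers":0},
    {"dp":[0.248,-0.171,0.7],"angular":[0.004,0.25,-0.009],"fingers":0},
    {"dp":[0.248,-0.171,0.727],"angular":[0.004,0.25,-0.009],"fingers":0},
    {"dp":[0.248,-0.171,0.727],"angular":[0.004,0.25,-0.009],"fingers":0},
    {"dp":[0.248,-0.171,0.727],"angular":[0.004,0.25,-0.009],"fingers":0}
  ]
}}

```text
time: 3.4
tool_pos: [392.6, -279.8, 88.1]
tcp_rot: [179.8, -45.0, 1.9]
ft_force: [-0.1, -0.0, 0.7]
finger_gap: 85.1
grip_force: 0.0
```

```bash
python3 - <<'E'
from fit import *
P=cam("wrist");im=snapshot("wrist")
ms=masks_of("wrist","bottle");p,R=pose();print(p)
if ms: x,f=fit([(P,ms[0]["pixels"].astype(float))],(502,-276,np.radians(182)));print(ms[0]["conf"],x[:2],np.degrees(x[2]),f)
mv((469.5,-276.9,8),(180,-45,1.7))
E
```

```text
[ 392.74587913 -279.42948039   87.95271565]
0.81 [ 502.15874796 -275.50850966] 182.16874973927585 0.049778230909998555
dp [-0.0111, -0.0016, 0.5542] ang [0.0002, 0.0, 0.0009]
```

Call:
{"name": "step_arm", "arguments": {
  "newtons": 40,
  "targets": [
    {"dp":[0,0,0.2],"fingers":0,"angular":[0,0,0]},
    {"dp":[-0.005,-0.002,0.4],"fingers":0,"angular":[0,0,0]},
    {"dp":[-0.01,-0.002,0.5],"fingers":0,"angular":[0,0,0]},
    {"dp":[-0.01,-0.002,0.553],"fingers":0,"angular":[0,0,0]},
    {"dp":[-0.01,-0.002,0.553],"fingers":0,"angular":[0,0,0]},
    {"dp":[-0.01,-0.002,0.553],"fingers":1,"angular":[0,0,0]},
    {"dp":[-0.01,-0.002,0.553],"fingers":1,"angular":[0,0,0]},
    {"dp":[-0.01,-0.002,0.553],"fingers":1,"angular":[0,0,0]}
  ]
}}

```text
time: 4.5
tool_pos: [468.7, -276.2, 7.1]
tcp_rot: [180.0, -45.0, 1.7]
ft_force: [-2.5, -0.7, 2.9]
finger_gap: 37.7
grip_force: 40.2
```

```bash
python3 - <<'E'
from h import *
print({k:np.round(v,2).tolist() for k,v in sense().items()})
p,R0=pose()
# rows: lift and rotate about tool y; keep the base corner clear. Base point B in tool frame
B=R0.inv().apply(np.array([502,-276,19])-p)
ang=-0.5
R1=R0*Rn.from_rotvec([0,ang*np.pi,0]); print(R1.as_euler("xyz",degrees=True))
q=np.array([470,-277,0.])-R1.apply(B); print("TCP for base at (470,-277,0)",q)
for z in(40,2): mv(q+[0,0,z],R1,(p,R0))
E
```

```text
{'time': 4.5, 'joint_pos': [-61.74, -2.1, 135.05, 64.55, 44.49, -20.99], 'qd': [0.02, 0.22, -0.27, 0.08, 0.08, -0.06], 'joint_efforts': [0.47, -32.54, -34.79, 3.16, 1.82, 0.01], 'tool_pos': [468.67, -276.18, 7.07], 'tcp_rot': [179.96, -45.05, 1.71], 'ft_force': [-2.53, -0.69, 2.87], 'wrist_torque': [-0.09, 0.22, -0.07], 'grip_force': 40.24, 'finger_gap': 37.65}
[179.96316738  44.95237926   1.65530115]
TCP for base at (470,-277,0) [ 458.05328238 -276.52708042   33.31557794]
dp [0.1969, 0.0004, -0.2716] ang [0.0, -0.5, 0.0]
dp [0.0624, 0.0003, -0.1374] ang [0.0, -0.5, 0.0]
```

Call:
{"name": "step_arm", "arguments": {
  "targets": [
    {"dp":[0.1,0,-0.1],"fingers":1,"angular":[0,0,0]},
    {"dp":[0.18,0,-0.2],"fingers":1,"angular":[0,-0.02,0]},
    {"dp":[0.2,0,-0.26],"fingers":1,"angular":[0,-0.07,0]},
    {"dp":[0.2,0,-0.28],"fingers":1,"angular":[0,-0.12,0]},
    {"dp":[0.2,0,-0.28],"fingers":1,"angular":[0,-0.17,0]},
    {"dp":[0.2,0,-0.28],"fingers":1,"angular":[0,-0.22,0]},
    {"dp":[0.2,0,-0.28],"fingers":1,"angular":[0,-0.26,0]},
    {"dp":[0.2,0,-0.28],"fingers":1,"angular":[0,-0.3,0]}
  ]
}}

```text
time: 5.5
tool_pos: [457.5, -276.0, 74.7]
tcp_rot: [180.0, 9.2, 1.7]
ft_force: [0.6, -0.0, -0.6]
finger_gap: 37.7
grip_force: 40.4
```

```bash
python3 - <<'E'
from h import *
print(np.round(sense()["joint_pos"],1),sense()["finger_gap"])
for z in (40,0): mv((458,-276.5,33.3+z),(180,44.95,1.7))
E
```

```text
[-33.   12.7  96.9  -5.4  78.1  56.7] 37.7283178681909
dp [0.0035, 0.0025, 0.0066] ang [0.0001, -0.1986, -0.0001]
dp [0.0355, 0.0024, 0.2041] ang [0.0001, -0.1986, -0.0001]
```

Call:
{"name": "step_arm", "arguments": {
  "targets": [
    {"dp":[0,0,0],"fingers":1,"angular":[0,-0.04,0]},
    {"dp":[0,0,0],"fingers":1,"angular":[0,-0.08,0]},
    {"dp":[0,0,0],"fingers":1,"angular":[0,-0.12,0]},
    {"dp":[0,0,0],"fingers":1,"angular":[0,-0.16,0]},
    {"dp":[0.003,0,0.007],"fingers":1,"angular":[0,-0.1986,0]},
    {"dp":[0.02,0,0.1],"fingers":1,"angular":[0,-0.1986,0]},
    {"dp":[0.03,0,0.15],"fingers":1,"angular":[0,-0.1986,0]},
    {"dp":[0.03,0,0.15],"fingers":1,"angular":[0,-0.1986,0]}
  ]
}}

```text
time: 6.5
tool_pos: [457.7, -275.8, 43.2]
tcp_rot: [-179.9, 44.7, 1.8]
ft_force: [0.4, 0.9, -0.9]
finger_gap: 37.6
grip_force: 40.5
```

```bash
python3 - <<'E'
from h import *
print(np.round(sense()["joint_pos"],1),sense()["finger_gap"])
mv((458,-276.5,33.3),(180,44.95,1.7))
im=snapshot("side");im2=snapshot("scene");
cv2.imwrite("pics/d.png",np.hstack([cv2.resize(im[150:270,280:420],None,fx=2.8,fy=2.8),cv2.resize(im2[140:260,150:290],None,fx=2.8,fy=2.8)]))
E
```

```text
[-24.5  47.4  64.7 -19.  108.6  64.5] 37.59204721460978
dp [0.0356, 0.0038, 0.0343] ang [-0.0004, -0.0013, 0.0002]
```

View pics/d.png

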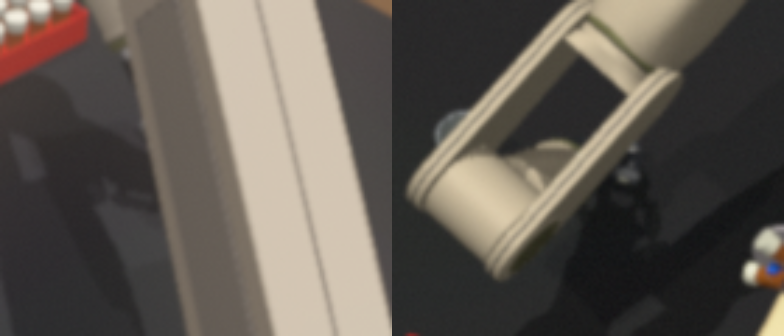

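Both views are blocked by the arm, so I'll lower by feel.

Call:
{"name": "step_arm", "arguments": {
  "targets": [
    {"dp":[0.01,0,0.01],"fingers":1,"angular":[0,0,0]},
    {"dp":[0.015,0,0.015],"fingers":1,"angular":[0,0,0]},
    {"dp":[0.02,0,0.02],"fingers":1,"angular":[0,0,0]},
    {"dp":[0.024,0,0.024],"fingers":1,"angular":[0,0,0]},
    {"dp":[0.028,0,0.028],"fingers":1,"angular":[0,0,0]},
    {"dp":[0.032,0,0.032],"fingers":1,"angular":[0,0,0]},
    {"dp":[0.032,0,0.032],"fingers":1,"angular":[0,0,0]},
    {"dp":[0.032,0,0.032],"fingers":1,"angular":[0,0,0]}
  ]
}}

```text
time: 7.6
tool_pos: [458.6, -275.7, 34.6]
tcp_rot: [-179.9, 44.7, 1.8]
ft_force: [0.2, -0.7, -0.9]
finger_gap: 37.9
grip_force: 40.5
```

Call:
{"name": "step_arm", "arguments": {
  "targets": [
    {"dp":[0.003,0,0.003],"fingers":1,"angular":[0,0,0]},
    {"dp":[0.005,0,0.005],"fingers":1,"angular":[0,0,0]},
    {"dp":[0.007,0,0.007],"fingers":1,"angular":[0,0,0]},
    {"dp":[0.007,0,0.007],"fingers":1,"angular":[0,0,0]},
    {"dp":[0.007,0,0.007],"fingers":1,"angular":[0,0,0]},
    {"dp":[0.007,0,0.007],"fingers":1,"angular":[0,0,0]},
    {"dp":[0.007,0,0.007],"fingers":1,"angular":[0,0,0]},
    {"dp":[0.007,0,0.007],"fingers":1,"angular":[0,0,0]}
  ]
}}

```text
time: 8.6
tool_pos: [458.7, -275.7, 33.0]
tcp_rot: [-179.9, 44.7, 1.8]
ft_force: [-0.9, 1.3, 5.4]
finger_gap: 37.5
grip_force: 40.9
```

Call:
{"name": "step_arm", "arguments": {
  "targets": [
    {"dp":[0,0,0],"fingers":0.5,"angular":[0,0,0]},
    {"dp":[0,0,0],"fingers":0.3,"angular":[0,0,0]},
    {"dp":[0,0,0],"fingers":0,"angular":[0,0,0]},
    {"dp":[0,0,0],"fingers":0,"angular":[0,0,0]},
    {"dp":[0,0,-0.1],"fingers":0,"angular":[0,0,0]},
    {"dp":[0,0,-0.3],"fingers":0,"angular":[0,0,0]},
    {"dp":[0,0,-0.55],"fingers":0,"angular":[0,0,0]},
    {"dp":[0,0,-0.8],"fingers":0,"angular":[0,0,0]}
  ]
}}

```text
time: 9.6
tool_pos: [571.9, -272.3, 147.5]
tcp_rot: [-179.9, 44.7, 1.8]
ft_force: [1.2, -0.1, -0.7]
finger_gap: 85.2
grip_force: 0.0
```

```bash
python3 - <<'E'
from fit import *
P=cam("wrist");cv2.imwrite("pics/w2.png",snapshot("wrist"))
print([ (m["conf"],m["at"]) for m in masks_of("wrist","bottle")],proj("wrist",[(470,-277,0),(470,-277,93)]))
E
```

```text
[(0.74, [282.8, 186.2])] [[284.83565092 146.98573465]
 [285.48071295 244.07643319]]
```

View pics/w2.png

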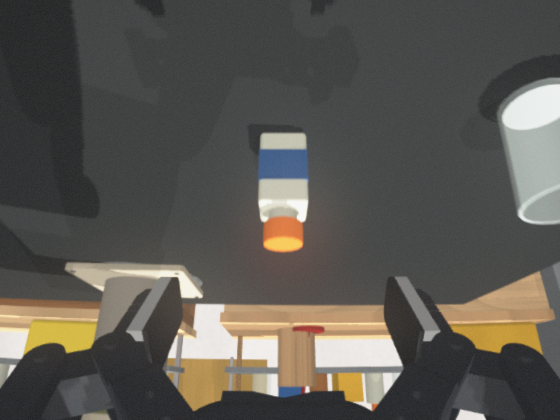

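The bottle stands upright (base about row 145, cap about row 245 in this flipped wrist view), which matches the prediction. Next I'll move to the wheel.

```bash
python3 - <<'E'
from h import *
a=(np.array([560,-250,290.]),RPY((180,20,0)));b=(np.array([450,-100,290.]),RPY((180,-15,-4)));c=(np.array([430,100,280.]),RPY((180,-45,-9)))
p=pose()
mv(*a);mv(*b);mv(*c,b)
E
```

```text
dp [-0.5388, -0.1129, -0.4474] ang [0.0062, 0.1346, 0.008]
dp [-0.9175, -0.8798, -0.0821] ang [0.0095, 0.3287, 0.0324]
dp [-0.1767, -0.9906, 0.0044] ang [-0.014, 0.1666, 0.0243]
```

Call:
{"name": "step_arm", "arguments": {
  "targets": [
    {"dp":[-0.13,-0.03,-0.15],"fingers":0,"angular":[0,0.04,0]},
    {"dp":[-0.3,-0.06,-0.3],"fingers":0,"angular":[0,0.08,0]},
    {"dp":[-0.54,-0.11,-0.45],"fingers":0,"angular":[0,0.13,0]},
    {"dp":[-0.65,-0.3,-0.35],"fingers":0,"angular":[0,0.18,0.01]},
    {"dp":[-0.75,-0.5,-0.25],"fingers":0,"angular":[0,0.23,0.02]},
    {"dp":[-0.85,-0.7,-0.15],"fingers":0,"angular":[0.01,0.28,0.03]},
    {"dp":[-0.918,-0.88,-0.082],"fingers":0,"angular":[0.01,0.329,0.032]},
    {"dp":[-0.918,-0.88,-0.082],"fingers":0,"angular":[0.01,0.329,0.032]}
  ]
}}

```text
time: 10.7
tool_pos: [446.6, -99.2, 287.2]
tcp_rot: [-179.7, -14.7, -4.1]
ft_force: [-0.9, -0.2, 1.6]
finger_gap: 85.6
grip_force: 0.0
```

Call:
{"name": "step_arm", "arguments": {
  "targets": [
    {"dp":[-0.05,-0.25,0],"fingers":0,"angular":[0,0.04,0]},
    {"dp":[-0.1,-0.5,0],"fingers":0,"angular":[0,0.08,0.01]},
    {"dp":[-0.14,-0.75,0],"fingers":0,"angular":[-0.01,0.12,0.02]},
    {"dp":[-0.177,-0.95,0],"fingers":0,"angular":[-0.014,0.167,0.024]},
    {"dp":[-0.177,-0.99,0],"fingers":0,"angular":[-0.014,0.167,0.024]},
    {"dp":[-0.177,-0.99,0],"fingers":0,"angular":[-0.014,0.167,0.024]},
    {"dp":[-0.177,-0.99,0],"fingers":0,"angular":[-0.014,0.167,0.024]},
    {"dp":[-0.177,-0.99,0],"fingers":0,"angular":[-0.014,0.167,0.024]}
  ]
}}

```text
time: 11.7
tool_pos: [458.7, 122.9, 279.0]
tcp_rot: [178.6, -43.4, -9.4]
ft_force: [-0.6, -0.3, 0.2]
finger_gap: 85.6
grip_force: 0.0
```

```bash
python3 - <<'E'
from h import *
print({k:np.round(v,2).tolist() for k,v in sense().items()})
cv2.imwrite("pics/w3.png",snapshot("wrist"));snapshot("scene");snapshot("side")
for c in("wrist","scene","side"):
  for n in("wheel","handle","stand"):
    print(c,n,[(np.round(d["at"],1).tolist(),round(d["conf"],2)) for d in pinpoint(c,n)][:2])
  print("handle mask",[(m["at"],round(m["conf"],2),m["pixels"].sum()) for m in masks_of(c,"handle")])
print(proj("wrist",[(603,77,192),(577,139,168.5)]))
E
```

```text
{'time': 11.7, 'joint_pos': [28.29, -51.14, 135.38, -29.53, 63.07, 134.0], 'qd': [-1.12, 0.07, -0.41, -0.21, -0.12, 0.5], 'joint_efforts': [1.26, -13.51, -54.1, -3.08, -3.49, -0.02], 'tool_pos': [458.67, 122.91, 278.97], 'tcp_rot': [178.56, -43.4, -9.37], 'ft_force': [-0.55, -0.34, 0.15], 'wrist_torque': [0.06, 0.28, -0.06], 'grip_force': 0.0, 'finger_gap': 85.59}
wrist wheel []
wrist handle [([230.2, 174.6], 0.75)]
wrist stand [([290.7, 210.3], 0.58)]
handle mask [([231.2, 183.0], 0.67, np.int64(1436))]
scene wheel [([303.8, 243.3], 0.71)]
scene handle [([329.0, 242.9], 0.47)]
scene stand [([305.1, 264.3], 0.76)]
handle mask [([329.1, 233.8], 0.5, np.int64(40))]
side wheel [([242.5, 200.7], 0.6)]
side handle [([229.0, 223.1], 0.51)]
side stand [([241.4, 248.5], 0.78)]
handle mask [([229.2, 221.8], 0.69, np.int64(106))]
[[308.10074255 125.25655572]
 [241.23423262 176.24047315]]
```

View pics/w3.png

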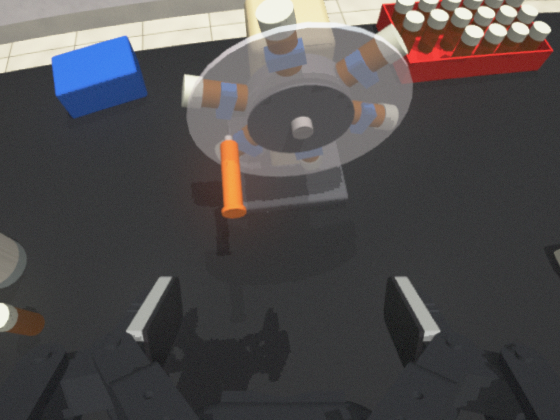

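The wrist picture shows the handle from its pin (228,140) to its free end (233,212) at the left of the disc. The hub is at (302,127) and the plate's front edge runs from about (245,207) to (347,198). Joint 2 sits at its limit here, so I'll keep farther forward from now on.

```bash
python3 - <<'E'
from h import *
np.set_printoptions(precision=1,suppress=True)
a=onz("wrist",(347,198),20);b=onz("wrist",(245,207),20)
print("plate",a,b,b-a,np.degrees(np.arctan2(-(b-a)[0],(b-a)[1])))
r=[ray("wrist",(230.2,174.6)),ray("side",(229.5,223.1)),ray("scene",(328.5,241.5))]
print("handle",*tri(r),*tri(r[:2]))
print("wheel",*two((305.4,240),(242.2,201.4)))
for u in((232,213),(229,140)): print(onz("wrist",u,168))
im=cv2.imread("pics/w3.png")
# disc rim ellipse: clicks on front rim
m=cv2.inRange(cv2.cvtColor(im,cv2.COLOR_BGR2HSV),(3,180,120),(15,255,255));ys,xs=np.nonzero(m[130:225,210:250]);print("handle px",xs.min()+210,xs.max()+210,ys.min()+130,ys.max()+130)
# edge of plate
g=cv2.cvtColor(im,cv2.COLOR_BGR2GRAY)
for c in(260,280,300,320,335): col=g[190:222,c].astype(int);print(c,col.tolist())
E
```

```text
plate [606.7  10.4  20. ] [616.2 142.   20. ] [  9.6 131.6  -0. ] -4.153173452365689
handle [579.7 143.6 168.2] [4.6, 3.6, 2.1] [571.6 146.6 178.7] [2.5, 2.5]
wheel [610.7  73.3 185.7] [1.6, 1.6]
[544.5 150.9 168. ]
[616.2 145.1 168. ]
handle px 222 245 141 217
260 [74, 74, 74, 73, 74, 71, 74, 71, 75, 74, 93, 100, 101, 102, 103, 101, 99, 90, 78, 70, 67, 66, 59, 59, 61, 59, 58, 59, 61, 58, 57, 59]
280 [74, 71, 70, 73, 69, 71, 70, 72, 85, 96, 99, 103, 102, 101, 92, 83, 72, 65, 67, 64, 59, 59, 56, 57, 58, 58, 57, 53, 56, 57, 57, 56]
300 [70, 73, 70, 70, 67, 75, 90, 99, 99, 100, 99, 97, 95, 84, 71, 66, 63, 59, 54, 57, 56, 54, 57, 56, 57, 55, 59, 53, 57, 55, 55, 57]
320 [83, 84, 86, 101, 114, 114, 112, 114, 114, 107, 101, 86, 69, 67, 57, 60, 60, 53, 58, 54, 52, 60, 58, 57, 57, 61, 56, 54, 57, 59, 60, 60]
335 [112, 114, 113, 121, 115, 113, 116, 110, 100, 85, 70, 65, 64, 57, 53, 53, 53, 55, 55, 56, 57, 59, 58, 63, 56, 57, 58, 54, 55, 58, 62, 56]
```

```bash
python3 - <<'E'
from h import *
from scipy.optimize import least_squares
np.set_printoptions(precision=1,suppress=True)
for z,L in((20,[(260,200),(280,198),(300,195.7),(320,193)]),(0,[(260,208),(280,205.5),(300,203.5),(320,201.5),(335,199.5)])):
    X=np.array([onz("wrist",u,z) for u in L]);k=np.polyfit(X[:,1],X[:,0],1);print(z,X[:,:2].tolist(),"yaw",-np.degrees(np.arctan(k[0])),"x at y=75",np.polyval(k,75))
Pw,Ps,Pc=cam("wrist"),cam("side"),cam("scene")
# model: stand x,y,yaw, handle angle phi (from up, toward left +y)
def pts(v):
    x,y,w,f=v;w,f=np.radians([w,f]);e=np.array([np.cos(w),np.sin(w),0]);l=np.array([-np.sin(w),np.cos(w),0]);u=np.array([0,0,1.])
    o=np.array([x,y,0]);c=o+190*u;r=65*(np.cos(f)*u+np.sin(f)*l)
    return o,c,c+r-36*e,c+r-73*e,c+r-3*e,o-75*l
def res(v):
    o,c,h,h1,h0,k=pts(v);d=[]
    for P,X,uv,s in[(Pw,h,(230.2,174.6),2),(Pw,h1,(233,213),2),(Pw,h0,(229,142),2),(Pw,k+[0,0,0],(347,198),2),(Ps,h,(229.5,223.1),1.5),(Pc,h,(328.5,241.5),3),
      (Ps,c,(242.2,201.4),1.5),(Pc,c,(305.4,240),3),(Ps,o,(240.7,247),2),(Pc,o,(306.5,264.5),2)]:
        d+=list((proj(None,X,P)[0]-uv)/s)
    return d
r=least_squares(res,[606,75,-5,110],loss="soft_l1");print(r.x,r.cost,np.array(res(r.x)).reshape(-1,2).tolist());print([p for p in pts(r.x)])
E
```

```text
20 [[622.7468042532871, 121.71549944274486], [621.2314711893491, 95.9229165190711], [620.1342111276184, 69.86067223764995], [619.599310029889, 43.42435337998455]] yaw -2.310305574050809 x at y=75 620.6160529478145
0 [[620.6155285888666, 122.83919256142588], [619.7280453163324, 95.96782257177514], [618.1084414382785, 69.01844661964056], [616.4754987611813, 41.8392553668907], [615.9696297095179, 21.101232357002175]] yaw -2.797803283073523 x at y=75 618.4162910535434
[612.2  82.9  -2.4 106. ] 5.744341360969383 [[0.6136316934515378, -0.475287425110281], [0.9742714861326789, 0.24760517739088073], [-0.1754108141451809, -0.283001553201089], [-0.6869977452286378, 2.2789057968949464], [-1.4987817599694988, -0.0864653727128939], [0.5779529915089938, -0.25368920413313845], [-2.4576044919605997, 0.17993943247576757], [0.7930566811988911, 0.1470127205745939], [0.6289344862927209, 0.540401884736383], [-0.11560697648988594, 0.12573569716332145]]
[array([612.2,  82.9,   0. ]), array([612.2,  82.9, 190. ]), array([578.9, 146.8, 172.1]), array([541.9, 148.4, 172.1]), array([611.8, 145.4, 172.1]), array([609.1,   8. ,   0. ])]
```

```bash
python3 - <<'E'
from h import *
mv((517,149.5,232.5),(180,-40,-2.5))
E
```

```text
dp [0.0381, -0.1766, 0.3498] ang [0.0326, -0.0186, -0.0279]
```

Call:
{"name": "step_arm", "arguments": {
  "targets": [
    {"dp":[0.02,-0.1,0.15],"fingers":0,"angular":[0.01,-0.01,-0.01]},
    {"dp":[0.03,-0.15,0.3],"fingers":0,"angular":[0.02,-0.015,-0.02]},
    {"dp":[0.038,-0.177,0.35],"fingers":0,"angular":[0.033,-0.019,-0.028]},
    {"dp":[0.038,-0.177,0.35],"fingers":0,"angular":[0.033,-0.019,-0.028]},
    {"dp":[0.038,-0.177,0.35],"fingers":0,"angular":[0.033,-0.019,-0.028]},
    {"dp":[0.038,-0.177,0.35],"fingers":0,"angular":[0.033,-0.019,-0.028]},
    {"dp":[0.038,-0.177,0.35],"fingers":0,"angular":[0.033,-0.019,-0.028]},
    {"dp":[0.038,-0.177,0.35],"fingers":0,"angular":[0.033,-0.019,-0.028]}
  ]
}}

```text
time: 13.45
tool_pos: [517.0, 149.7, 232.8]
tcp_rot: [-179.9, -40.0, -2.5]
ft_force: [-0.3, 0.3, 0.1]
finger_gap: 85.8
grip_force: 0.0
```

```bash
python3 - <<'E'
from h import *
print(np.round(sense()["joint_pos"],1)); im=snapshot("wrist")
print(pinpoint("wrist","handle"),proj("wrist",[(579,146.8,172.1)]))
mv((517,149.5,232.5),(180,-40,-2.5))
E
```

```text
[ 20.3 -38.1 131.7 -18.8  50.3 120.1]
[{'at': [286.6, 201.9], 'conf': 0.68}] [[284.71698746 202.05855038]]
dp [-0.0002, 0.0004, 0.0003] ang [-0.0004, 0.0003, 0.0001]
```

Call:
{"name": "step_arm", "arguments": {
  "newtons": 60,
  "targets": [
    {"dp":[0,0,0.15],"fingers":0,"angular":[0,0,0]},
    {"dp":[0,0,0.3],"fingers":0,"angular":[0,0,0]},
    {"dp":[0,0,0.45],"fingers":0,"angular":[0,0,0]},
    {"dp":[0,0,0.5],"fingers":0,"angular":[0,0,0]},
    {"dp":[0,0,0.5],"fingers":0.5,"angular":[0,0,0]},
    {"dp":[0,0,0.5],"fingers":0.5,"angular":[0,0,0]},
    {"dp":[0,0,0.5],"fingers":0.5,"angular":[0,0,0]},
    {"dp":[0,0,0.5],"fingers":0.5,"angular":[0,0,0]}
  ]
}}

```text
time: 14.55
tool_pos: [581.4, 147.0, 156.8]
tcp_rot: [-179.9, -40.0, -2.5]
ft_force: [-0.5, -1.2, -0.0]
finger_gap: 42.5
grip_force: 0.0
```

```bash
python3 - <<'E'
from h import *
F=[]
P=cam("wrist");im=snapshot("wrist");cv2.imwrite("pics/w4.png",im)
for i in range(8): snapshot("wrist");F.append(sense()["ft_force"])
print(np.mean(F,0),np.std(F,0),pose()[0]);print([d["at"] for d in pinpoint("wrist","handle")],[ (m["at"],m["pixels"].sum()) for m in masks_of("wrist","handle")],proj("wrist",[(579,146.8,172.1),(542,148.4,172),(568,147.3,172)]))
E
```

```text
[ 0.04910954 -0.1358902   0.07793991] [0.41976506 0.38557644 0.35720681] [581.15935843 146.73120251 155.70760779]
[[289.2, 277.8]] [([289.5, 299.4], np.int64(7312))] [[285.59368681 279.96441319]
 [285.82764294 379.03195534]
 [285.60034111 307.95253115]]
```

View pics/w4.png

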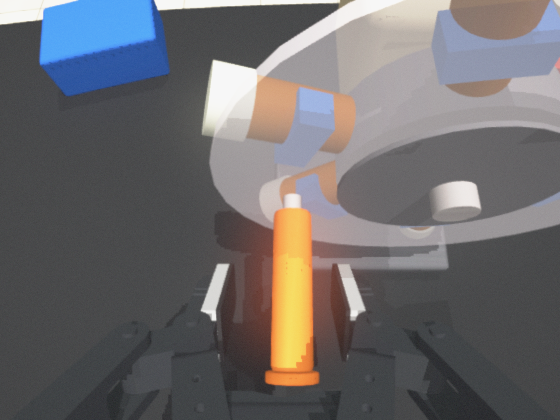

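The picture shows the handle (columns 272–313, rim at row 378) between the pads and almost centred. I'll close on it.

Call:
{"name": "step_arm", "arguments": {
  "newtons": 60,
  "targets": [
    {"dp":[0,0,0],"fingers":1,"angular":[0,0,0]},
    {"dp":[0,0,0],"fingers":1,"angular":[0,0,0]},
    {"dp":[0,0,0],"fingers":1,"angular":[0,0,0]},
    {"dp":[0,0,0],"fingers":1,"angular":[0,0,0]},
    {"dp":[0,0,0],"fingers":1,"angular":[0,0,0]},
    {"dp":[0,0,0],"fingers":1,"angular":[0,0,0]},
    {"dp":[0,0,0],"fingers":1,"angular":[0,0,0]},
    {"dp":[0,0,0],"fingers":1,"angular":[0,0,0]}
  ]
}}

```text
time: 16.1
tool_pos: [580.9, 144.6, 155.4]
tcp_rot: [179.8, -39.8, -2.5]
ft_force: [-4.8, -13.5, 5.3]
finger_gap: 14.5
grip_force: 55.0
```

```bash
cat > arc.py <<'E'
from h import *
import sys
# tool rotation fixed (180,-40,-2.5); handle angle f0 from up to left; rows along arc of radius 65 to f1
def arc(f0,f1,n=8,r=65):
    R=RPY((180,-40,-2.5));w=np.radians(-2.5);l=np.array([-np.sin(w),np.cos(w),0]);u=np.array([0,0,1.])
    P=lambda f:r*(np.cos(np.radians(f))*u+np.sin(np.radians(f))*l)
    print([np.round(R.inv().apply(P(f)-P(f0))/200,3).tolist() for f in np.linspace(f0,f1,n+1)[1:]])
if __name__=="__main__":
    for i in range(1,len(sys.argv)-1): arc(float(sys.argv[i]),float(sys.argv[i+1]))
E
python3 - <<'E'
from h import *
s=sense();print({k:np.round(s[k],2).tolist() for k in("tool_pos","ft_force","wrist_torque","finger_gap","joint_pos")})
E
python3 arc.py 106 76 46
```

```text
{'tool_pos': [580.88, 144.57, 155.35], 'ft_force': [-4.84, -13.45, 5.3], 'wrist_torque': [-1.4, 0.47, -1.36], 'finger_gap': 14.47, 'joint_pos': [16.41, -20.76, 128.55, -21.04, 35.82, 122.06]}
[[0.013, -0.005, -0.016], [0.027, -0.009, -0.032], [0.04, -0.011, -0.048], [0.054, -0.013, -0.064], [0.068, -0.012, -0.081], [0.081, -0.011, -0.097], [0.095, -0.007, -0.113], [0.108, -0.003, -0.129]]
[[0.013, 0.006, -0.016], [0.026, 0.013, -0.031], [0.039, 0.021, -0.046], [0.051, 0.031, -0.06], [0.062, 0.042, -0.074], [0.074, 0.054, -0.088], [0.084, 0.067, -0.101], [0.095, 0.082, -0.113]]
```

Call:
{"name": "step_arm", "arguments": {
  "targets": [
    {"dp":[0.013,0.005,-0.016],"fingers":1,"angular":[0,0,0]},
    {"dp":[0.027,0.003,-0.032],"fingers":1,"angular":[0,0,0]},
    {"dp":[0.04,0.001,-0.048],"fingers":1,"angular":[0,0,0]},
    {"dp":[0.054,-0.001,-0.064],"fingers":1,"angular":[0,0,0]},
    {"dp":[0.068,0,-0.081],"fingers":1,"angular":[0,0,0]},
    {"dp":[0.081,0.001,-0.097],"fingers":1,"angular":[0,0,0]},
    {"dp":[0.095,0.005,-0.113],"fingers":1,"angular":[0,0,0]},
    {"dp":[0.108,0.009,-0.129],"fingers":1,"angular":[0,0,0]}
  ]
}}

```text
time: 17.1
tool_pos: [580.4, 141.6, 187.5]
tcp_rot: [179.7, -39.7, -2.4]
ft_force: [11.0, -21.0, -8.0]
finger_gap: 14.5
grip_force: 54.0
```

```bash
python3 - <<'E'
from h import *
s=sense();print({k:np.round(s[k],2).tolist() for k in("tool_pos","ft_force","wrist_torque","finger_gap","joint_pos")})
E
python3 arc.py 76 46 16 -14 -44 -74 -104 -134 -164 -194 -224 -254
```

```text
{'tool_pos': [580.4, 141.58, 187.5], 'ft_force': [11.04, -21.0, -7.97], 'wrist_torque': [-2.19, 0.0, -2.04], 'finger_gap': 14.49, 'joint_pos': [16.08, -23.56, 126.98, -18.91, 39.98, 119.17]}
[[0.013, 0.006, -0.016], [0.026, 0.013, -0.031], [0.039, 0.021, -0.046], [0.051, 0.031, -0.06], [0.062, 0.042, -0.074], [0.074, 0.054, -0.088], [0.084, 0.067, -0.101], [0.095, 0.082, -0.113]]
[[0.01, 0.015, -0.011], [0.018, 0.031, -0.022], [0.027, 0.049, -0.032], [0.034, 0.066, -0.04], [0.041, 0.085, -0.048], [0.046, 0.104, -0.055], [0.051, 0.124, -0.061], [0.056, 0.144, -0.066]]
[[0.003, 0.021, -0.004], [0.006, 0.042, -0.007], [0.007, 0.063, -0.009], [0.008, 0.084, -0.01], [0.008, 0.105, -0.009], [0.007, 0.126, -0.008], [0.005, 0.147, -0.006], [0.002, 0.168, -0.002]]
[[-0.004, 0.02, 0.004], [-0.008, 0.04, 0.01], [-0.014, 0.06, 0.016], [-0.02, 0.079, 0.024], [-0.027, 0.097, 0.032], [-0.035, 0.115, 0.041], [-0.043, 0.131, 0.052], [-0.052, 0.147, 0.062]]
[[-0.01, 0.015, 0.012], [-0.02, 0.029, 0.024], [-0.031, 0.041, 0.037], [-0.043, 0.053, 0.051], [-0.055, 0.063, 0.065], [-0.067, 0.072, 0.08], [-0.
[... 522 characters left out ...]
6, 0.04], [-0.041, -0.085, 0.048], [-0.046, -0.104, 0.055], [-0.051, -0.124, 0.061], [-0.056, -0.144, 0.066]]
[[-0.003, -0.021, 0.004], [-0.006, -0.042, 0.007], [-0.007, -0.063, 0.009], [-0.008, -0.084, 0.01], [-0.008, -0.105, 0.009], [-0.007, -0.126, 0.008], [-0.005, -0.147, 0.006], [-0.002, -0.168, 0.002]]
[[0.004, -0.02, -0.004], [0.008, -0.04, -0.01], [0.014, -0.06, -0.016], [0.02, -0.079, -0.024], [0.027, -0.097, -0.032], [0.035, -0.115, -0.041], [0.043, -0.131, -0.052], [0.052, -0.147, -0.062]]
[[0.01, -0.015, -0.012], [0.02, -0.029, -0.024], [0.031, -0.041, -0.037], [0.043, -0.053, -0.051], [0.055, -0.063, -0.065], [0.067, -0.072, -0.08], [0.08, -0.08, -0.095], [0.093, -0.087, -0.11]]
```

Call:
{"name": "step_arm", "arguments": {
  "targets": [
    {"dp":[0.013,0.016,-0.016],"fingers":1,"angular":[0,0,0]},
    {"dp":[0.026,0.033,-0.031],"fingers":1,"angular":[0,0,0]},
    {"dp":[0.039,0.041,-0.046],"fingers":1,"angular":[0,0,0]},
    {"dp":[0.051,0.051,-0.06],"fingers":1,"angular":[0,0,0]},
    {"dp":[0.062,0.062,-0.074],"fingers":1,"angular":[0,0,0]},
    {"dp":[0.074,0.074,-0.088],"fingers":1,"angular":[0,0,0]},
    {"dp":[0.084,0.087,-0.101],"fingers":1,"angular":[0,0,0]},
    {"dp":[0.095,0.102,-0.113],"fingers":1,"angular":[0,0,0]}
  ]
}}

```text
time: 18.1
tool_pos: [579.2, 122.0, 215.6]
tcp_rot: [179.8, -39.7, -2.4]
ft_force: [17.9, -13.7, -18.5]
finger_gap: 14.5
grip_force: 53.5
```

Call:
{"name": "step_arm", "arguments": {
  "targets": [
    {"dp":[0.01,0.015,-0.011],"fingers":1,"angular":[0,0,0]},
    {"dp":[0.018,0.031,-0.022],"fingers":1,"angular":[0,0,0]},
    {"dp":[0.027,0.049,-0.032],"fingers":1,"angular":[0,0,0]},
    {"dp":[0.034,0.066,-0.04],"fingers":1,"angular":[0,0,0]},
    {"dp":[0.041,0.085,-0.048],"fingers":1,"angular":[0,0,0]},
    {"dp":[0.046,0.104,-0.055],"fingers":1,"angular":[0,0,0]},
    {"dp":[0.051,0.124,-0.061],"fingers":1,"angular":[0,0,0]},
    {"dp":[0.056,0.144,-0.066],"fingers":1,"angular":[0,0,0]}
  ]
}}

```text
time: 19.1
tool_pos: [577.3, 93.8, 229.5]
tcp_rot: [179.8, -39.5, -2.4]
ft_force: [38.3, -7.5, -35.0]
finger_gap: 14.4
grip_force: 53.4
```

```bash
python3 - <<'E'
from h import *
s=sense();print({k:np.round(s[k],2).tolist() for k in("tool_pos","ft_force","wrist_torque","finger_gap","joint_pos")})
E
```

```text
{'tool_pos': [577.31, 93.81, 229.53], 'ft_force': [38.3, -7.51, -34.96], 'wrist_torque': [-0.63, -0.51, -0.54], 'finger_gap': 14.37, 'joint_pos': [8.7, -30.02, 126.8, -10.27, 44.79, 105.96]}
```

Call:
{"name": "step_arm", "arguments": {
  "targets": [
    {"dp":[-0.007,0.021,0.008],"fingers":1,"angular":[0,0,0]},
    {"dp":[-0.016,0.042,0.02],"fingers":1,"angular":[0,0,0]},
    {"dp":[-0.015,0.063,0.018],"fingers":1,"angular":[0,0,0]},
    {"dp":[-0.014,0.084,0.017],"fingers":1,"angular":[0,0,0]},
    {"dp":[-0.014,0.105,0.018],"fingers":1,"angular":[0,0,0]},
    {"dp":[-0.015,0.126,0.019],"fingers":1,"angular":[0,0,0]},
    {"dp":[-0.017,0.147,0.021],"fingers":1,"angular":[0,0,0]},
    {"dp":[-0.02,0.168,0.025],"fingers":1,"angular":[0,0,0]}
  ]
}}

```text
time: 20.1
tool_pos: [576.6, 63.2, 228.2]
tcp_rot: [-179.9, -39.7, -2.5]
ft_force: [-9.6, 4.7, -0.4]
finger_gap: 14.6
grip_force: 57.9
```

Call:
{"name": "step_arm", "arguments": {
  "targets": [
    {"dp":[-0.004,0.02,0.004],"fingers":1,"angular":[0,0,0]},
    {"dp":[-0.008,0.04,0.01],"fingers":1,"angular":[0,0,0]},
    {"dp":[-0.014,0.06,0.016],"fingers":1,"angular":[0,0,0]},
    {"dp":[-0.02,0.079,0.024],"fingers":1,"angular":[0,0,0]},
    {"dp":[-0.027,0.097,0.032],"fingers":1,"angular":[0,0,0]},
    {"dp":[-0.035,0.115,0.041],"fingers":1,"angular":[0,0,0]},
    {"dp":[-0.043,0.131,0.052],"fingers":1,"angular":[0,0,0]},
    {"dp":[-0.052,0.147,0.062],"fingers":1,"angular":[0,0,0]}
  ]
}}

```text
time: 21.1
tool_pos: [575.1, 34.4, 211.7]
tcp_rot: [-179.8, -39.7, -2.5]
ft_force: [-9.7, 7.8, -1.7]
finger_gap: 14.3
grip_force: 57.9
```

Call:
{"name": "step_arm", "arguments": {
  "targets": [
    {"dp":[-0.01,0.015,0.012],"fingers":1,"angular":[0,0,0]},
    {"dp":[-0.02,0.029,0.024],"fingers":1,"angular":[0,0,0]},
    {"dp":[-0.031,0.041,0.037],"fingers":1,"angular":[0,0,0]},
    {"dp":[-0.043,0.053,0.051],"fingers":1,"angular":[0,0,0]},
    {"dp":[-0.055,0.063,0.065],"fingers":1,"angular":[0,0,0]},
    {"dp":[-0.067,0.072,0.08],"fingers":1,"angular":[0,0,0]},
    {"dp":[-0.08,0.08,0.095],"fingers":1,"angular":[0,0,0]},
    {"dp":[-0.093,0.087,0.11],"fingers":1,"angular":[0,0,0]}
  ]
}}

```text
time: 22.1
tool_pos: [574.3, 17.5, 183.1]
tcp_rot: [-179.8, -39.7, -2.5]
ft_force: [-14.4, 12.2, 2.6]
finger_gap: 14.4
grip_force: 58.4
```

```bash
python3 - <<'E'
from h import *
s=sense();print({k:np.round(s[k],2).tolist() for k in("tool_pos","ft_force","wrist_torque","finger_gap","joint_pos")})
E
```

```text
{'tool_pos': [574.25, 17.53, 183.12], 'ft_force': [-14.36, 12.18, 2.56], 'wrist_torque': [1.24, 1.63, 0.99], 'finger_gap': 14.44, 'joint_pos': [-4.24, -31.31, 132.69, 2.17, 38.96, 86.95]}
```

Call:
{"name": "step_arm", "arguments": {
  "targets": [
    {"dp":[-0.013,0.005,0.016],"fingers":1,"angular":[0,0,0]},
    {"dp":[-0.027,0.009,0.032],"fingers":1,"angular":[0,0,0]},
    {"dp":[-0.04,0.011,0.048],"fingers":1,"angular":[0,0,0]},
    {"dp":[-0.054,0.013,0.064],"fingers":1,"angular":[0,0,0]},
    {"dp":[-0.068,0.012,0.081],"fingers":1,"angular":[0,0,0]},
    {"dp":[-0.081,0.011,0.097],"fingers":1,"angular":[0,0,0]},
    {"dp":[-0.095,0.007,0.113],"fingers":1,"angular":[0,0,0]},
    {"dp":[-0.108,0.003,0.129],"fingers":1,"angular":[0,0,0]}
  ]
}}

```text
time: 23.1
tool_pos: [574.3, 16.9, 149.9]
tcp_rot: [-179.8, -39.7, -2.4]
ft_force: [-20.7, 9.6, 8.5]
finger_gap: 14.5
grip_force: 59.1
```

Call:
{"name": "step_arm", "arguments": {
  "targets": [
    {"dp":[-0.013,-0.006,0.016],"fingers":1,"angular":[0,0,0]},
    {"dp":[-0.026,-0.013,0.031],"fingers":1,"angular":[0,0,0]},
    {"dp":[-0.039,-0.021,0.046],"fingers":1,"angular":[0,0,0]},
    {"dp":[-0.051,-0.031,0.06],"fingers":1,"angular":[0,0,0]},
    {"dp":[-0.062,-0.042,0.074],"fingers":1,"angular":[0,0,0]},
    {"dp":[-0.074,-0.054,0.088],"fingers":1,"angular":[0,0,0]},
    {"dp":[-0.084,-0.067,0.101],"fingers":1,"angular":[0,0,0]},
    {"dp":[-0.095,-0.082,0.113],"fingers":1,"angular":[0,0,0]}
  ]
}}

```text
time: 24.1
tool_pos: [575.2, 32.6, 120.9]
tcp_rot: [-179.9, -39.8, -2.4]
ft_force: [-21.4, 4.6, 10.2]
finger_gap: 14.7
grip_force: 59.3
```

Call:
{"name": "step_arm", "arguments": {
  "targets": [
    {"dp":[-0.01,-0.015,0.011],"fingers":1,"angular":[0,0,0]},
    {"dp":[-0.018,-0.031,0.022],"fingers":1,"angular":[0,0,0]},
    {"dp":[-0.027,-0.049,0.032],"fingers":1,"angular":[0,0,0]},
    {"dp":[-0.034,-0.066,0.04],"fingers":1,"angular":[0,0,0]},
    {"dp":[-0.041,-0.085,0.048],"fingers":1,"angular":[0,0,0]},
    {"dp":[-0.046,-0.104,0.055],"fingers":1,"angular":[0,0,0]},
    {"dp":[-0.051,-0.124,0.061],"fingers":1,"angular":[0,0,0]},
    {"dp":[-0.056,-0.144,0.066],"fingers":1,"angular":[0,0,0]}
  ]
}}

```text
time: 25.1
tool_pos: [576.5, 60.3, 103.5]
tcp_rot: [-180.0, -39.8, -2.5]
ft_force: [-11.5, -3.6, 3.5]
finger_gap: 14.8
grip_force: 58.5
```

Call:
{"name": "step_arm", "arguments": {
  "targets": [
    {"dp":[-0.003,-0.021,0.004],"fingers":1,"angular":[0,0,0]},
    {"dp":[-0.006,-0.042,0.007],"fingers":1,"angular":[0,0,0]},
    {"dp":[-0.007,-0.063,0.009],"fingers":1,"angular":[0,0,0]},
    {"dp":[-0.008,-0.084,0.01],"fingers":1,"angular":[0,0,0]},
    {"dp":[-0.008,-0.105,0.009],"fingers":1,"angular":[0,0,0]},
    {"dp":[-0.007,-0.126,0.008],"fingers":1,"angular":[0,0,0]},
    {"dp":[-0.005,-0.147,0.006],"fingers":1,"angular":[0,0,0]},
    {"dp":[-0.002,-0.168,0.002],"fingers":1,"angular":[0,0,0]}
  ]
}}

```text
time: 26.1
tool_pos: [577.8, 93.9, 102.3]
tcp_rot: [-180.0, -39.8, -2.5]
ft_force: [7.9, -1.8, -15.5]
finger_gap: 14.5
grip_force: 56.2
```

Call:
{"name": "step_arm", "arguments": {
  "targets": [
    {"dp":[0.004,-0.02,-0.004],"fingers":1,"angular":[0,0,0]},
    {"dp":[0.008,-0.04,-0.01],"fingers":1,"angular":[0,0,0]},
    {"dp":[0.014,-0.06,-0.016],"fingers":1,"angular":[0,0,0]},
    {"dp":[0.02,-0.079,-0.024],"fingers":1,"angular":[0,0,0]},
    {"dp":[0.027,-0.097,-0.032],"fingers":1,"angular":[0,0,0]},
    {"dp":[0.035,-0.115,-0.041],"fingers":1,"angular":[0,0,0]},
    {"dp":[0.043,-0.131,-0.052],"fingers":1,"angular":[0,0,0]},
    {"dp":[0.052,-0.147,-0.062],"fingers":1,"angular":[0,0,0]}
  ]
}}

```text
time: 27.1
tool_pos: [579.6, 125.2, 119.1]
tcp_rot: [-179.8, -39.9, -2.5]
ft_force: [6.8, 11.0, -14.4]
finger_gap: 14.2
grip_force: 55.9
```

Call:
{"name": "step_arm", "arguments": {
  "targets": [
    {"dp":[0.01,-0.015,-0.012],"fingers":1,"angular":[0,0,0]},
    {"dp":[0.02,-0.029,-0.024],"fingers":1,"angular":[0,0,0]},
    {"dp":[0.031,-0.041,-0.037],"fingers":1,"angular":[0,0,0]},
    {"dp":[0.043,-0.053,-0.051],"fingers":1,"angular":[0,0,0]},
    {"dp":[0.055,-0.063,-0.065],"fingers":1,"angular":[0,0,0]},
    {"dp":[0.067,-0.072,-0.08],"fingers":1,"angular":[0,0,0]},
    {"dp":[0.08,-0.08,-0.095],"fingers":1,"angular":[0,0,0]},
    {"dp":[0.093,-0.087,-0.11],"fingers":1,"angular":[0,0,0]}
  ]
}}

```text
time: 28.1
tool_pos: [580.8, 142.9, 149.3]
tcp_rot: [-179.7, -40.0, -2.5]
ft_force: [-5.8, 9.1, -3.7]
finger_gap: 14.7
grip_force: 57.3
```

```bash
cat > tq.py <<'E'
from h import *
from scipy.optimize import least_squares
d=np.array([ # x y z fx fy fz dir
[580.4,141.6,187.5,11,-21,-8,-1],[579.2,122,215.6,17.9,-13.7,-18.5,-1],[577.3,93.8,229.5,38.3,-7.5,-35,-1],
[576.6,63.2,228.2,-9.6,4.7,-.4,-1],[575.1,34.4,211.7,-9.7,7.8,-1.7,-1],[574.3,17.5,183.1,-14.4,12.2,2.6,-1],[574.3,16.9,149.9,-20.7,9.6,8.5,-1],
[575.2,32.6,120.9,-21.4,4.6,10.2,-1],[576.5,60.3,103.5,-11.5,-3.6,3.5,-1],[577.8,93.9,102.3,7.9,-1.8,-15.5,-1],[579.6,125.2,119.1,6.8,11,-14.4,-1],[580.8,142.9,149.3,-5.8,9.1,-3.7,-1]])
try: d=np.vstack([d,np.loadtxt("more.txt",ndmin=2)])
except OSError: pass
w=np.arctan2(np.polyfit(d[:,1],d[:,0],1)[0],1); print("yaw",-np.degrees(w))
lat=d[:,1]*np.cos(w)+d[:,0]*np.sin(w); fl=d[:,4]*np.cos(w)+d[:,3]*np.sin(w); z=d[:,2];fz=d[:,5]
c=least_squares(lambda v:np.hypot(lat-v[0],z-v[1])-v[2],[80,166,65]); c0,c1,r=c.x;print("circle",c.x,np.round(c.fun,1))
f=np.arctan2(lat-c0,z-c1)  # from up to left
R=65
ft=fl*np.cos(f)-fz*np.sin(f); fr=fl*np.sin(f)+fz*np.cos(f)
T=-ft*R/1000   # torque hand gives wheel, + = increasing f
for a,b,e in zip(np.degrees(f),T,fr): print(round(a),round(b,3),round(e,1))
# T = drag*dir - gravity torque ; heavy at f+g: gravity torque (increasing f) = M sin(f+g)
def fit(m):
    A=np.c_[d[m,6],-np.sin(f[m]),-np.cos(f[m])];s=np.linalg.lstsq(A,T[m],rcond=None)[0]
    g=np.degrees(np.arctan2(s[2],s[1]));print("drag",s[0],"M",np.hypot(s[1],s[2]),"g",g,"want handle f",(180-g)%360,"resid",np.round(T[m]-A@s,3))
    # axes
m=np.ones(len(f),bool);fit(m);m[2]=False;fit(m)
E
python3 tq.py
```

```text
yaw -2.7819293143758697
circle [108.02111192 165.6687994   65.08604682] [ 0.3  0.1  0.2 -0.3 -0.2 -0.   0.1  0.2  0.2 -0.2 -0.2 -0.1]
70 -0.046 -21.9
40 -0.136 -22.4
12 -0.119 -35.4
-15 -0.259 -1.5
-45 -0.26 -6.4
-74 -0.363 -10.4
-104 -0.401 -10.4
-133 -0.324 -9.6
-162 -0.326 -2.1
168 -0.304 14.8
136 -0.124 18.2
105 -0.089 9.5
drag 0.2267778364249935 M 0.15630574851300003 g -161.4480883614455 want handle f 341.4480883614455 resid [ 0.024 -0.042  0.028 -0.041  0.036 -0.007 -0.019  0.045 -0.007 -0.061
  0.036  0.007]
drag 0.22980050028261886 M 0.15323388339405722 g -163.33798318591775 want handle f 343.3379831859178 resid [ 0.031 -0.034 -0.033  0.043 -0.003 -0.018  0.043 -0.01  -0.063  0.036
  0.01 ]
```

```bash
python3 arc.py 106 136 166 196 226 256 286 316 343
```

```text
[[-0.013, 0.007, 0.016], [-0.026, 0.014, 0.031], [-0.038, 0.023, 0.045], [-0.05, 0.034, 0.06], [-0.061, 0.045, 0.073], [-0.072, 0.058, 0.086], [-0.083, 0.072, 0.099], [-0.093, 0.087, 0.11]]
[[-0.009, 0.016, 0.011], [-0.018, 0.032, 0.021], [-0.025, 0.05, 0.03], [-0.032, 0.068, 0.039], [-0.039, 0.087, 0.046], [-0.044, 0.107, 0.053], [-0.049, 0.127, 0.058], [-0.052, 0.147, 0.062]]
[[-0.003, 0.021, 0.003], [-0.005, 0.042, 0.006], [-0.006, 0.063, 0.007], [-0.006, 0.084, 0.007], [-0.005, 0.106, 0.007], [-0.004, 0.127, 0.005], [-0.001, 0.148, 0.002], [0.002, 0.168, -0.002]]
[[0.004, 0.02, -0.005], [0.009, 0.04, -0.011], [0.015, 0.059, -0.018], [0.022, 0.078, -0.026], [0.029, 0.096, -0.035], [0.037, 0.113, -0.044], [0.046, 0.129, -0.055], [0.056, 0.144, -0.066]]
[[0.01, 0.014, -0.012], [0.021, 0.027, -0.025], [0.032, 0.04, -0.038], [0.044, 0.05, -0.052], [0.056, 0.06, -0.067], [0.069, 0.069, -0.082], [0.081, 0.076, -0.097], [0.095, 0.082, -0.113]]
[[0.013, 0.004, -0.016], [0.027, 0.008, -0.032], [0.041, 0.009, -0.048], [0.054, 0.01, -0.065], [0.068, 0.009, -0.081], [0.081, 0.006, -0.097], [0.095, 0.002, -0.113], [0.108, -0.003, -0.129]]
[[0.013, -0.007, -0.016], [0.026, -0.014, -0.031], [0.038, -0.023, -0.045], [0.05, -0.034, -0.06], [0.061, -0.045, -0.073], [0.072, -0.058, -0.086], [0.083, -0.072, -0.099], [0.093, -0.087, -0.11]]
[[0.008, -0.014, -0.01], [0.016, -0.029, -0.019], [0.023, -0.045, -0.028], [0.03, -0.061, -0.035], [0.036, -0.078, -0.042], [0.041, -0.095, -0.049], [0.046, -0.113, -0.054], [0.05, -0.131, -0.059]]
```

Call:
{"name": "step_arm", "arguments": {
  "targets": [
    {"dp":[-0.014,0.003,0.018],"fingers":1,"angular":[0,0,0]},
    {"dp":[-0.029,0.006,0.035],"fingers":1,"angular":[0,0,0]},
    {"dp":[-0.041,0.015,0.049],"fingers":1,"angular":[0,0,0]},
    {"dp":[-0.053,0.026,0.064],"fingers":1,"angular":[0,0,0]},
    {"dp":[-0.064,0.037,0.077],"fingers":1,"angular":[0,0,0]},
    {"dp":[-0.075,0.05,0.09],"fingers":1,"angular":[0,0,0]},
    {"dp":[-0.086,0.064,0.103],"fingers":1,"angular":[0,0,0]},
    {"dp":[-0.096,0.079,0.114],"fingers":1,"angular":[0,0,0]}
  ]
}}

```text
time: 29.1
tool_pos: [580.1, 126.1, 119.5]
tcp_rot: [-179.8, -40.0, -2.5]
ft_force: [-13.0, 5.9, 2.4]
finger_gap: 14.8
grip_force: 58.2
```

Call:
{"name": "step_arm", "arguments": {
  "targets": [
    {"dp":[-0.009,0.016,0.011],"fingers":1,"angular":[0,0,0]},
    {"dp":[-0.018,0.032,0.021],"fingers":1,"angular":[0,0,0]},
    {"dp":[-0.025,0.05,0.03],"fingers":1,"angular":[0,0,0]},
    {"dp":[-0.032,0.068,0.039],"fingers":1,"angular":[0,0,0]},
    {"dp":[-0.039,0.087,0.046],"fingers":1,"angular":[0,0,0]},
    {"dp":[-0.044,0.107,0.053],"fingers":1,"angular":[0,0,0]},
    {"dp":[-0.049,0.127,0.058],"fingers":1,"angular":[0,0,0]},
    {"dp":[-0.052,0.147,0.062],"fingers":1,"angular":[0,0,0]}
  ]
}}

```text
time: 30.1
tool_pos: [578.4, 96.5, 102.6]
tcp_rot: [-179.9, -39.9, -2.5]
ft_force: [-9.4, 3.6, -0.8]
finger_gap: 14.3
grip_force: 57.9
```

Call:
{"name": "step_arm", "arguments": {
  "targets": [
    {"dp":[-0.003,0.021,0.003],"fingers":1,"angular":[0,0,0]},
    {"dp":[-0.005,0.042,0.006],"fingers":1,"angular":[0,0,0]},
    {"dp":[-0.006,0.063,0.007],"fingers":1,"angular":[0,0,0]},
    {"dp":[-0.006,0.084,0.007],"fingers":1,"angular":[0,0,0]},
    {"dp":[-0.005,0.106,0.007],"fingers":1,"angular":[0,0,0]},
    {"dp":[-0.004,0.127,0.005],"fingers":1,"angular":[0,0,0]},
    {"dp":[-0.001,0.148,0.002],"fingers":1,"angular":[0,0,0]},
    {"dp":[0.002,0.168,-0.002],"fingers":1,"angular":[0,0,0]}
  ]
}}

```text
time: 31.1
tool_pos: [576.6, 62.7, 102.7]
tcp_rot: [-179.9, -39.8, -2.4]
ft_force: [-14.0, 2.8, 2.2]
finger_gap: 14.6
grip_force: 58.4
```

Call:
{"name": "step_arm", "arguments": {
  "targets": [
    {"dp":[0.004,0.02,-0.005],"fingers":1,"angular":[0,0,0]},
    {"dp":[0.009,0.04,-0.011],"fingers":1,"angular":[0,0,0]},
    {"dp":[0.015,0.059,-0.018],"fingers":1,"angular":[0,0,0]},
    {"dp":[0.022,0.078,-0.026],"fingers":1,"angular":[0,0,0]},
    {"dp":[0.029,0.096,-0.035],"fingers":1,"angular":[0,0,0]},
    {"dp":[0.037,0.113,-0.044],"fingers":1,"angular":[0,0,0]},
    {"dp":[0.046,0.129,-0.055],"fingers":1,"angular":[0,0,0]},
    {"dp":[0.056,0.144,-0.066],"fingers":1,"angular":[0,0,0]}
  ]
}}

```text
time: 32.1
tool_pos: [575.2, 34.1, 119.6]
tcp_rot: [-179.9, -39.7, -2.4]
ft_force: [-17.8, 5.0, 1.7]
finger_gap: 14.8
grip_force: 58.5
```

Call:
{"name": "step_arm", "arguments": {
  "targets": [
    {"dp":[0.01,0.014,-0.012],"fingers":1,"angular":[0,0,0]},
    {"dp":[0.021,0.027,-0.025],"fingers":1,"angular":[0,0,0]},
    {"dp":[0.032,0.04,-0.038],"fingers":1,"angular":[0,0,0]},
    {"dp":[0.044,0.05,-0.052],"fingers":1,"angular":[0,0,0]},
    {"dp":[0.056,0.06,-0.067],"fingers":1,"angular":[0,0,0]},
    {"dp":[0.069,0.069,-0.082],"fingers":1,"angular":[0,0,0]},
    {"dp":[0.081,0.076,-0.097],"fingers":1,"angular":[0,0,0]},
    {"dp":[0.095,0.082,-0.113],"fingers":1,"angular":[0,0,0]}
  ]
}}

```text
time: 33.1
tool_pos: [574.2, 17.4, 148.5]
tcp_rot: [-179.9, -39.7, -2.4]
ft_force: [-15.7, 2.2, -1.6]
finger_gap: 14.3
grip_force: 58.3
```

Call:
{"name": "step_arm", "arguments": {
  "targets": [
    {"dp":[0.013,0.004,-0.016],"fingers":1,"angular":[0,0,0]},
    {"dp":[0.027,0.008,-0.032],"fingers":1,"angular":[0,0,0]},
    {"dp":[0.041,0.009,-0.048],"fingers":1,"angular":[0,0,0]},
    {"dp":[0.054,0.01,-0.065],"fingers":1,"angular":[0,0,0]},
    {"dp":[0.068,0.009,-0.081],"fingers":1,"angular":[0,0,0]},
    {"dp":[0.081,0.006,-0.097],"fingers":1,"angular":[0,0,0]},
    {"dp":[0.095,0.002,-0.113],"fingers":1,"angular":[0,0,0]},
    {"dp":[0.108,-0.003,-0.129],"fingers":1,"angular":[0,0,0]}
  ]
}}

```text
time: 34.1
tool_pos: [574.2, 17.4, 182.2]
tcp_rot: [-180.0, -39.7, -2.4]
ft_force: [-16.3, -2.4, -1.4]
finger_gap: 14.3
grip_force: 58.3
```

Call:
{"name": "step_arm", "arguments": {
  "targets": [
    {"dp":[0.013,-0.007,-0.016],"fingers":1,"angular":[0,0,0]},
    {"dp":[0.026,-0.014,-0.031],"fingers":1,"angular":[0,0,0]},
    {"dp":[0.038,-0.023,-0.045],"fingers":1,"angular":[0,0,0]},
    {"dp":[0.05,-0.034,-0.06],"fingers":1,"angular":[0,0,0]},
    {"dp":[0.061,-0.045,-0.073],"fingers":1,"angular":[0,0,0]},
    {"dp":[0.072,-0.058,-0.086],"fingers":1,"angular":[0,0,0]},
    {"dp":[0.083,-0.072,-0.099],"fingers":1,"angular":[0,0,0]},
    {"dp":[0.093,-0.087,-0.11],"fingers":1,"angular":[0,0,0]}
  ]
}}

```text
time: 35.1
tool_pos: [575.2, 34.4, 211.5]
tcp_rot: [180.0, -39.7, -2.4]
ft_force: [-23.4, -4.9, 2.3]
finger_gap: 14.8
grip_force: 58.7
```

```bash
cat > more.txt <<'E'
580.1 126.1 119.5 -13 5.9 2.4 1
578.4 96.5 102.6 -9.4 3.6 -.8 1
576.6 62.7 102.7 -14 2.8 2.2 1
575.2 34.1 119.6 -17.8 5 1.7 1
574.2 17.4 148.5 -15.7 2.2 -1.6 1
574.2 17.4 182.2 -16.3 -2.4 -1.4 1
575.2 34.4 211.5 -23.4 -4.9 2.3 1
E
cat >> tq.py <<'E'
fit((d[:,6]>0));m[:3]=False;fit(m)
E
python3 tq.py
```

```text
yaw -2.8390410659135825
circle [108.63462254 165.59337742  65.08378443] [ 0.2  0.2  0.3 -0.2 -0.1  0.   0.1  0.2  0.1 -0.3 -0.3 -0.1  0.1  0.
  0.2  0.   0.  -0.1 -0.2]
70 -0.045 -21.9
40 -0.135 -22.4
12 -0.119 -35.4
-15 -0.258 -1.5
-45 -0.259 -6.4
-74 -0.363 -10.4
-104 -0.402 -10.4
-133 -0.326 -9.6
-162 -0.327 -2.1
168 -0.303 14.8
136 -0.124 18.2
105 -0.089 9.4
135 0.352 2.0
165 0.184 1.6
-164 0.093 -2.7
-135 0.111 -4.1
-105 0.125 -0.9
-75 0.141 2.7
-45 0.173 5.9
drag 0.23281351357533278 M 0.15191499225403302 g -158.99114260357408 want handle f 338.9911426035741 resid [ 0.036 -0.035  0.031 -0.041  0.035 -0.009 -0.019  0.047  0.001 -0.048
  0.049  0.02   0.057 -0.032 -0.049  0.017  0.043  0.032  0.002]
drag 0.23410487321759418 M 0.15024061147403578 g -160.05106639646996 want handle f 340.05106639647 resid [ 0.039 -0.031 -0.036  0.038 -0.007 -0.019  0.046 -0.001 -0.049  0.049
  0.021  0.054 -0.036 -0.053  0.013  0.04   0.031  0.002]
drag 0.2563445238016781 M 0.17192820077232088 g -152.08434537467835 want handle f 332.0843453746784 resid [ 0.045 -0.033 -0.045  0.019  0.036  0.011 -0.033]
drag 0.23461904352290866 M 0.14876322562398522 g -159.43363676823554 want handle f 339.43363676823554 resid [-0.037  0.036 -0.009 -0.02   0.046 -0.    -0.047  0.051  0.024  0.056
 -0.035 -0.054  0.011  0.038  0.028 -0.   ]
```

```bash
python3 arc.py 316 346 376 406 436 466
```

```text
[[0.009, -0.016, -0.011], [0.018, -0.032, -0.021], [0.025, -0.05, -0.03], [0.032, -0.068, -0.039], [0.039, -0.087, -0.046], [0.044, -0.107, -0.053], [0.049, -0.127, -0.058], [0.052, -0.147, -0.062]]
[[0.003, -0.021, -0.003], [0.005, -0.042, -0.006], [0.006, -0.063, -0.007], [0.006, -0.084, -0.007], [0.005, -0.106, -0.007], [0.004, -0.127, -0.005], [0.001, -0.148, -0.002], [-0.002, -0.168, 0.002]]
[[-0.004, -0.02, 0.005], [-0.009, -0.04, 0.011], [-0.015, -0.059, 0.018], [-0.022, -0.078, 0.026], [-0.029, -0.096, 0.035], [-0.037, -0.113, 0.044], [-0.046, -0.129, 0.055], [-0.056, -0.144, 0.066]]
[[-0.01, -0.014, 0.012], [-0.021, -0.027, 0.025], [-0.032, -0.04, 0.038], [-0.044, -0.05, 0.052], [-0.056, -0.06, 0.067], [-0.069, -0.069, 0.082], [-0.081, -0.076, 0.097], [-0.095, -0.082, 0.113]]
[[-0.013, -0.004, 0.016], [-0.027, -0.008, 0.032], [-0.041, -0.009, 0.048], [-0.054, -0.01, 0.065], [-0.068, -0.009, 0.081], [-0.081, -0.006, 0.097], [-0.095, -0.002, 0.113], [-0.108, 0.003, 0.129]]
```

Call:
{"name": "step_arm", "arguments": {
  "targets": [
    {"dp":[0.009,-0.016,-0.011],"fingers":1,"angular":[0,0,0]},
    {"dp":[0.018,-0.032,-0.021],"fingers":1,"angular":[0,0,0]},
    {"dp":[0.025,-0.05,-0.03],"fingers":1,"angular":[0,0,0]},
    {"dp":[0.032,-0.068,-0.039],"fingers":1,"angular":[0,0,0]},
    {"dp":[0.039,-0.087,-0.046],"fingers":1,"angular":[0,0,0]},
    {"dp":[0.044,-0.107,-0.053],"fingers":1,"angular":[0,0,0]},
    {"dp":[0.049,-0.127,-0.058],"fingers":1,"angular":[0,0,0]},
    {"dp":[0.052,-0.147,-0.062],"fingers":1,"angular":[0,0,0]}
  ]
}}

```text
time: 36.1
tool_pos: [576.8, 64.0, 228.4]
tcp_rot: [-180.0, -39.8, -2.4]
ft_force: [-22.4, -3.6, 3.5]
finger_gap: 14.5
grip_force: 58.7
```

Call:
{"name": "step_arm", "arguments": {
  "targets": [
    {"dp":[0.003,-0.021,-0.003],"fingers":1,"angular":[0,0,0]},
    {"dp":[0.005,-0.042,-0.006],"fingers":1,"angular":[0,0,0]},
    {"dp":[0.006,-0.063,-0.007],"fingers":1,"angular":[0,0,0]},
    {"dp":[0.006,-0.084,-0.007],"fingers":1,"angular":[0,0,0]},
    {"dp":[0.005,-0.106,-0.007],"fingers":1,"angular":[0,0,0]},
    {"dp":[0.004,-0.127,-0.005],"fingers":1,"angular":[0,0,0]},
    {"dp":[0.001,-0.148,-0.002],"fingers":1,"angular":[0,0,0]},
    {"dp":[-0.002,-0.168,0.002],"fingers":1,"angular":[0,0,0]}
  ]
}}

```text
time: 37.1
tool_pos: [578.6, 97.7, 228.2]
tcp_rot: [-180.0, -39.8, -2.5]
ft_force: [-16.2, -3.6, 2.2]
finger_gap: 14.6
grip_force: 58.5
```

Call:
{"name": "step_arm", "arguments": {
  "targets": [
    {"dp":[-0.004,-0.02,0.005],"fingers":1,"angular":[0,0,0]},
    {"dp":[-0.009,-0.04,0.011],"fingers":1,"angular":[0,0,0]},
    {"dp":[-0.015,-0.059,0.018],"fingers":1,"angular":[0,0,0]},
    {"dp":[-0.022,-0.078,0.026],"fingers":1,"angular":[0,0,0]},
    {"dp":[-0.029,-0.096,0.035],"fingers":1,"angular":[0,0,0]},
    {"dp":[-0.037,-0.113,0.044],"fingers":1,"angular":[0,0,0]},
    {"dp":[-0.046,-0.129,0.055],"fingers":1,"angular":[0,0,0]},
    {"dp":[-0.056,-0.144,0.066],"fingers":1,"angular":[0,0,0]}
  ]
}}

```text
time: 38.1
tool_pos: [580.1, 126.4, 211.3]
tcp_rot: [-180.0, -39.9, -2.5]
ft_force: [-13.1, -4.4, 2.7]
finger_gap: 14.6
grip_force: 58.3
```

Call:
{"name": "step_arm", "arguments": {
  "targets": [
    {"dp":[-0.01,-0.014,0.012],"fingers":1,"angular":[0,0,0]},
    {"dp":[-0.021,-0.027,0.025],"fingers":1,"angular":[0,0,0]},
    {"dp":[-0.032,-0.04,0.038],"fingers":1,"angular":[0,0,0]},
    {"dp":[-0.044,-0.05,0.052],"fingers":1,"angular":[0,0,0]},
    {"dp":[-0.056,-0.06,0.067],"fingers":1,"angular":[0,0,0]},
    {"dp":[-0.069,-0.069,0.082],"fingers":1,"angular":[0,0,0]},
    {"dp":[-0.081,-0.076,0.097],"fingers":1,"angular":[0,0,0]},
    {"dp":[-0.095,-0.082,0.113],"fingers":1,"angular":[0,0,0]}
  ]
}}

```text
time: 39.1
tool_pos: [581.0, 143.0, 182.3]
tcp_rot: [-179.9, -39.9, -2.5]
ft_force: [-14.7, -3.8, 4.5]
finger_gap: 14.6
grip_force: 58.6
```

Call:
{"name": "step_arm", "arguments": {
  "targets": [
    {"dp":[-0.013,-0.004,0.016],"fingers":1,"angular":[0,0,0]},
    {"dp":[-0.027,-0.008,0.032],"fingers":1,"angular":[0,0,0]},
    {"dp":[-0.041,-0.009,0.048],"fingers":1,"angular":[0,0,0]},
    {"dp":[-0.054,-0.01,0.065],"fingers":1,"angular":[0,0,0]},
    {"dp":[-0.068,-0.009,0.081],"fingers":1,"angular":[0,0,0]},
    {"dp":[-0.081,-0.006,0.097],"fingers":1,"angular":[0,0,0]},
    {"dp":[-0.095,-0.002,0.113],"fingers":1,"angular":[0,0,0]},
    {"dp":[-0.108,0.003,0.129],"fingers":1,"angular":[0,0,0]}
  ]
}}

```text
time: 40.1
tool_pos: [581.1, 143.1, 148.8]
tcp_rot: [-179.8, -40.0, -2.5]
ft_force: [-17.2, -0.4, 6.3]
finger_gap: 14.3
grip_force: 58.7
```

```bash
cat >> more.txt <<'E'
576.8 64.0 228.4 -22.4 -3.6 3.5 1
578.6 97.7 228.2 -16.2 -3.6 2.2 1
580.1 126.4 211.3 -13.1 -4.4 2.7 1
581.0 143.0 182.3 -14.7 -3.8 4.5 1
581.1 143.1 148.8 -17.2 -.4 6.3 1
E
python3 tq.py; python3 arc.py 106 76 46 16 -14 -24
```

```text
yaw -2.9427930928176163
circle [109.69629212 165.56818299  65.08300626] [ 0.2  0.2  0.3 -0.2 -0.1  0.1  0.2  0.2  0.1 -0.3 -0.3 -0.2  0.  -0.
  0.2  0.   0.  -0.1 -0.2 -0.2 -0.   0.   0.   0.2]
70 -0.044 -21.9
40 -0.136 -22.4
12 -0.123 -35.4
-15 -0.257 -1.5
-45 -0.258 -6.3
-74 -0.363 -10.3
-104 -0.403 -10.3
-133 -0.328 -9.5
-162 -0.328 -2.1
168 -0.302 14.9
136 -0.123 18.2
105 -0.09 9.4
135 0.351 2.0
165 0.183 1.6
-164 0.092 -2.7
-135 0.109 -4.1
-105 0.124 -0.9
-75 0.142 2.8
-45 0.175 5.9
-14 0.242 4.6
16 0.316 0.9
45 0.356 -1.7
75 0.359 -3.2
105 0.374 -2.9
drag 0.23124159191038815 M 0.14963173019231985 g -159.75227992826945 want handle f 339.75227992826945 resid [ 0.037 -0.034  0.029 -0.039  0.035 -0.01  -0.023  0.041 -0.005 -0.05
  0.048  0.019  0.057 -0.034 -0.052  0.014  0.042  0.033  0.006 -0.004
 -0.003 -0.011 -0.022  0.021]
drag 0.2325820342424125 M 0.14820734391662643 g -160.61763913229058 want handle f 340.6176391322906 resid [ 0.04  -0.031 -0.035  0.038 -0.009 -0.023  0.04  -0.006 -0.051  0.047
  0.02   0.054 -0.037 -0.056  0.01   0.039  0.032  0.006 -0.003 -0.002
 -0.01  -0
[... 725 characters left out ...]
 -0.046], [0.051, 0.031, -0.06], [0.062, 0.042, -0.074], [0.074, 0.054, -0.088], [0.084, 0.067, -0.101], [0.095, 0.082, -0.113]]
[[0.01, 0.015, -0.011], [0.018, 0.031, -0.022], [0.027, 0.049, -0.032], [0.034, 0.066, -0.04], [0.041, 0.085, -0.048], [0.046, 0.104, -0.055], [0.051, 0.124, -0.061], [0.056, 0.144, -0.066]]
[[0.003, 0.021, -0.004], [0.006, 0.042, -0.007], [0.007, 0.063, -0.009], [0.008, 0.084, -0.01], [0.008, 0.105, -0.009], [0.007, 0.126, -0.008], [0.005, 0.147, -0.006], [0.002, 0.168, -0.002]]
[[-0.001, 0.007, 0.001], [-0.002, 0.014, 0.003], [-0.004, 0.02, 0.004], [-0.005, 0.027, 0.006], [-0.007, 0.034, 0.008], [-0.008, 0.04, 0.01], [-0.01, 0.047, 0.012], [-0.012, 0.054, 0.014]]
```

Call:
{"name": "step_arm", "arguments": {
  "targets": [
    {"dp":[0.013,-0.005,-0.016],"fingers":1,"angular":[0,0,0]},
    {"dp":[0.027,-0.009,-0.032],"fingers":1,"angular":[0,0,0]},
    {"dp":[0.04,-0.011,-0.048],"fingers":1,"angular":[0,0,0]},
    {"dp":[0.054,-0.013,-0.064],"fingers":1,"angular":[0,0,0]},
    {"dp":[0.068,-0.012,-0.081],"fingers":1,"angular":[0,0,0]},
    {"dp":[0.081,-0.011,-0.097],"fingers":1,"angular":[0,0,0]},
    {"dp":[0.095,-0.007,-0.113],"fingers":1,"angular":[0,0,0]},
    {"dp":[0.108,-0.003,-0.129],"fingers":1,"angular":[0,0,0]}
  ]
}}

```text
time: 41.1
tool_pos: [580.9, 143.1, 181.9]
tcp_rot: [-179.9, -39.9, -2.5]
ft_force: [-6.8, -2.3, -2.1]
finger_gap: 14.6
grip_force: 57.6
```

Call:
{"name": "step_arm", "arguments": {
  "targets": [
    {"dp":[0.013,0.006,-0.016],"fingers":1,"angular":[0,0,0]},
    {"dp":[0.026,0.013,-0.031],"fingers":1,"angular":[0,0,0]},
    {"dp":[0.039,0.021,-0.046],"fingers":1,"angular":[0,0,0]},
    {"dp":[0.051,0.031,-0.06],"fingers":1,"angular":[0,0,0]},
    {"dp":[0.062,0.042,-0.074],"fingers":1,"angular":[0,0,0]},
    {"dp":[0.074,0.054,-0.088],"fingers":1,"angular":[0,0,0]},
    {"dp":[0.084,0.067,-0.101],"fingers":1,"angular":[0,0,0]},
    {"dp":[0.095,0.082,-0.113],"fingers":1,"angular":[0,0,0]}
  ]
}}

```text
time: 42.1
tool_pos: [580.0, 126.7, 211.0]
tcp_rot: [-179.9, -39.9, -2.5]
ft_force: [-9.4, -0.4, -3.0]
finger_gap: 14.7
grip_force: 57.6
```

Call:
{"name": "step_arm", "arguments": {
  "targets": [
    {"dp":[0.01,0.015,-0.011],"fingers":1,"angular":[0,0,0]},
    {"dp":[0.018,0.031,-0.022],"fingers":1,"angular":[0,0,0]},
    {"dp":[0.027,0.049,-0.032],"fingers":1,"angular":[0,0,0]},
    {"dp":[0.034,0.066,-0.04],"fingers":1,"angular":[0,0,0]},
    {"dp":[0.041,0.085,-0.048],"fingers":1,"angular":[0,0,0]},
    {"dp":[0.046,0.104,-0.055],"fingers":1,"angular":[0,0,0]},
    {"dp":[0.051,0.124,-0.061],"fingers":1,"angular":[0,0,0]},
    {"dp":[0.056,0.144,-0.066],"fingers":1,"angular":[0,0,0]}
  ]
}}

```text
time: 43.1
tool_pos: [578.6, 98.3, 228.0]
tcp_rot: [-179.9, -39.8, -2.5]
ft_force: [-12.8, 1.6, -0.8]
finger_gap: 14.6
grip_force: 57.8
```

Call:
{"name": "step_arm", "arguments": {
  "targets": [
    {"dp":[0.003,0.021,-0.004],"fingers":1,"angular":[0,0,0]},
    {"dp":[0.006,0.042,-0.007],"fingers":1,"angular":[0,0,0]},
    {"dp":[0.007,0.063,-0.009],"fingers":1,"angular":[0,0,0]},
    {"dp":[0.008,0.084,-0.01],"fingers":1,"angular":[0,0,0]},
    {"dp":[0.008,0.105,-0.009],"fingers":1,"angular":[0,0,0]},
    {"dp":[0.007,0.126,-0.008],"fingers":1,"angular":[0,0,0]},
    {"dp":[0.005,0.147,-0.006],"fingers":1,"angular":[0,0,0]},
    {"dp":[0.002,0.168,-0.002],"fingers":1,"angular":[0,0,0]}
  ]
}}

```text
time: 44.1
tool_pos: [576.9, 65.0, 228.7]
tcp_rot: [-179.9, -39.8, -2.5]
ft_force: [-23.1, 3.1, 5.6]
finger_gap: 14.5
grip_force: 58.8
```

Call:
{"name": "step_arm", "arguments": {
  "targets": [
    {"dp":[-0.002,0.014,0.003],"fingers":1,"angular":[0,0,0]},
    {"dp":[-0.005,0.027,0.006],"fingers":1,"angular":[0,0,0]},
    {"dp":[-0.008,0.04,0.01],"fingers":1,"angular":[0,0,0]},
    {"dp":[-0.008,0.04,0.01],"fingers":1,"angular":[0,0,0]},
    {"dp":[-0.008,0.04,0.01],"fingers":1,"angular":[0,0,0]},
    {"dp":[-0.008,0.04,0.01],"fingers":1,"angular":[0,0,0]},
    {"dp":[-0.008,0.04,0.01],"fingers":1,"angular":[0,0,0]},
    {"dp":[-0.008,0.04,0.01],"fingers":1,"angular":[0,0,0]}
  ]
}}

```text
time: 45.1
tool_pos: [576.5, 56.7, 226.1]
tcp_rot: [-179.9, -39.8, -2.4]
ft_force: [-24.6, 1.0, 5.5]
finger_gap: 14.1
grip_force: 59.0
```

Now refit with these samples, leaving out the first three badly loaded ones, and check the bottle.

```bash
cat >> more.txt <<'E'
580.9 143.1 181.9 -6.8 -2.3 -2.1 -1
580.0 126.7 211.0 -9.4 -.4 -3.0 -1
578.6 98.3 228.0 -12.8 1.6 -.8 -1
576.9 65.0 228.7 -23.1 3.1 5.6 -1
E
python3 tq.py | grep -E "drag|circle"; python3 - <<'E'
from fit import *
s=sense();p=s["tool_pos"];w=np.radians(2.95);print("f",np.degrees(np.arctan2(p[1]*np.cos(w)+p[0]*np.sin(w)-109.7,p[2]-165.6)),s["grip_force"],s["qd"])
X=(470,-277,0)
for c in("side","scene"):
    im=snapshot(c);m=masks_of(c,"bottle")
    if m:
        r=render(cam(c),X,True);k=m[0]["pixels"];print(c,m[0]["conf"],m[0]["at"],"IoU",np.minimum(r,k).sum()/np.maximum(r,k).sum())
E
```

```text
circle [109.86144677 165.55563762  65.07801022] [ 0.2  0.2  0.3 -0.2 -0.   0.1  0.2  0.2  0.1 -0.3 -0.3 -0.2  0.  -0.
drag 0.22942212014909222 M 0.1513617032953839 g -158.1533311804637 want handle f 338.15333118046374 resid [ 0.034 -0.04   0.022 -0.045  0.03  -0.013 -0.024  0.042 -0.003 -0.047
drag 0.23010999855964634 M 0.15063726428762295 g -158.64060813404654 want handle f 338.64060813404654 resid [ 0.035 -0.038 -0.043  0.032 -0.013 -0.024  0.042 -0.004 -0.048  0.049
drag 0.23510397800122418 M 0.1425877418551737 g -157.9356497825961 want handle f 337.9356497825961 resid [ 0.06  -0.034 -0.057  0.005  0.03   0.021 -0.004 -0.012 -0.006 -0.01
drag 0.23008467414495187 M 0.15042515327371656 g -158.07272295836745 want handle f 338.0727229583674 resid [-0.044  0.03  -0.014 -0.024  0.042 -0.003 -0.047  0.05   0.019  0.061
f -21.17354354096521 59.01497483253479 [-0.02068712  0.06082232 -0.09943271  0.05833306  0.06170024  0.0236622 ]
side 0.57 [352.1, 213.3] IoU 0.6550587729077432
scene 0.46 [228.1, 195.0] IoU 0.9017456512385519
```

The handle is at -21.2° against a wanted -22°, the grip is 59 N, the wheel is still and the bottle is upright. Handing in.

```bash
python3 -c "
from bench import *
print(hand_in())"
```

```text
the job is handed in; nothing more can be done
None
```

I stood the bottle upright and let go of it, turned the wheel's heavy side to the bottom (estimated within about 5°), and handed in still gripping the handle at 59 N; no verdict came back.

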